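Couple the edge rest to the leaning ball stand

ROBOT

A 6-joint arm with a two-finger parallel gripper is mounted at the origin on the work surface. World frame = base frame: x ahead of the robot, y to its left, z up, the work surface at z = 0. Lengths are in m, angles in rad, forces in N, time in s.
With the tool pointing down it reaches from about 0.325 to 0.775 m from the base axis. Payload 9.3 kg.
Tool frame: the origin (TCP) lies at the very end of the fingers, on their centre line; the grasp point (between the pads) lies 19 mm behind it; z points along the fingers, y is the line along which they close (so a half turn about z gives the same grasp; the last joint's range is limited). The gripper opens to 85 mm and grips with 20 to 120 N. Pads are 22 mm wide; open, the fingers measure 114 mm over their backs; the gripper's body (76 mm by 85 mm) begins 54 mm behind the grasp point. The pads swing forward as they close: fully open they stand 13 mm farther back than shut.
Start: joints at [0.982, 0.259, 0.021, 1.334, 0, 1.418], TCP at [0.232, 0.499, 0.196] pointing down, gripper open.
Joint ranges: [-3.04, 3.04], [-0.91, 1.82], [-1.04, 1.36], [-1.92, 1.95], [-1.52, 1.45], [-3.14, 3.14]. Speed limits (rad/s): [2.22, 2.22, 2.79, 3.14, 3.14, 3.14].

INTERFACE

Orientations are given as a 3x3 rotation matrix whose columns are the frame's x, y, z axes.
In Python, from rig import sensors, eyes, order gives the robot as it stands. The module is installed in compiled form; this text tells all that it offers.
- The arm moves only by the tool move_arm, never from a script. Its argument "increments" is a list of rows, each a list of 7 numbers: the closure, from -1 (fully open) to 1 (shut), then the shift along the tool's x, y, z in units of 0.3 m (1.0 is 0.3 m), then the turn, a rotation vector about the tool's x, y, z in units of 120 degrees (1.0 is 120 degrees). A call has 1 to 20 rows; each row shifts and turns the commanded pose from where the row before left it, along the tool's axes as they then stand; what a row does not reach is not made up. A row lasts 1/8 s, in which the tool goes at most 62.5 mm and 10.7 degrees, less where a joint would pass 70% of its speed; a pose out of reach is approached as far as the arm can. A call with a number of a shift or a turn outside -1 to 1 is refused whole. A call with a gripper value outside its range is refused whole. The fingers move at their own pace and stop on an object; the grip force is fixed at half the most. Time passes only in rows, so rows that do not move let the fingers close. It gives the time, the measured TCP pose, the force, the opening and the grip force at its end, in the units of the state.
- sensors.get_obs(): the state, without advancing time (a new reading comes with each control period).
- eyes.snapshot(name): name is "scene" or "side" or "wrist"; returns a dict with "color" (420x560x3 uint8, red, green, blue), "range_z" (420x560 float32, m along the optical axis (not along the pixel's ray), 0 where there is no reading), "fx", "fy", "cx", "cy" (pixels), "R" (3x3) and "t" (3): a world point X has camera coordinates R X + t; the wrist camera has in their place "hand_eye" (4x4, takes a point from camera to tool coordinates, whose origin is the TCP and whose axes are the flange's). Camera axes: x right, y down, z forward; pixel columns grow to the right and rows downward; lengths in m; the calibration is good to about 2 mm. A picture is of the moment at which its call begins: read the wrist's pose just before it.
- order.sign_off(): hands the job in; it is judged then, once.
The state is a dict: "clock": time; "joint_pos": joint angles; "dq": joint speeds; "tau": joint torques, N m; "tcp_pos": TCP position; "eef_rot": TCP orientation; "contact_force": force on the tool from outside, world axes, zero at the start; "ft_torque": the same for the moment, N m; "gripper_width": finger opening in m; "grasp_force": force on a finger pad.
Only numpy, scipy, OpenCV 4.12 (cv2) and the standard library are available. Lean on these libraries where they do the work, as an engineer would, in place of code of your own. Each camera call takes 0.05 s, during which the arm holds its last target. There are 200 camera calls.

TASK

Fit the wooden work rest to the ball stand on the leatherworker's bench: raise the handle on top of its coupler right up, pick the rest up by its wooden tongue, and lower the coupler over the ball until it sits flat on the stand's slanting plate with the forked tongue pointing straight down the slope. Then press the handle fully down to lock it, and let go; do not drop the rest, and leave the other things on the bench as they are.

Things in the scene. Friction and masses are not known exactly. Their poses are not given: they have to be found in the camera images.
- tongue_grip (a point): The place to hold the rest: mid width and mid height of the tongue (14 mm above the underside), 80 mm behind the housing's centre. Solid wood to hold runs from 28 to 97 mm behind that centre. Axes as the rest.
- socket (a point): Where the ball's centre lies when the rest is coupled: on the housing's centre axis, 24 mm above the underside. The housing is open below: a cavity 32 mm square and 40 mm high. When coupled, the flat underside lies on the stand's plate. Axes as the rest.
- tongue_tip (a point): Middle of the forked end of the tongue, 124 mm behind the housing's centre axis, 14 mm above the underside. Axes as the rest.
- rest: Loose work rest, 0.6 to 0.95 kg, lying flat on its underside: dark steel coupler housing 52 x 52 mm, 46 mm high, and a pale hardwood tongue (36 mm wide, 28 mm high) running back from it to a forked end. Origin at the middle of the housing's underside. Axes: z out of its top, square to the underside; -x from the housing along the tongue; y across the tongue.
- handle (a joint): Angle (rad) of the coupler's handle: 0 = fully down, slanting back over the tongue at 25 degrees to it (locked); 1.4 = fully up, just past upright. Hinge along the rest's y, 20 mm behind the housing's centre, 50 mm above the underside; a little stiff (0.06 N m), stays where left. Below about 0.9 rad its pawl is in the ball's way in the cavity; pressed down on the coupled rest, it closes beneath the ball.
- handle_tip (a point): Centre of the ball knob (22 mm diameter) at the handle's end, 66 mm from the hinge; steel arm 12 mm wide. At joint 0: 80 mm behind the housing's centre, 78 mm above the underside, 39 mm free below it. It swings up and over towards the housing as the joint grows. It does not turn between gripping fingers: best pushed up from beneath and behind by leaning fingers. At joint 0 its axes are the rest's.
- ball (a point): Centre of the steel ball (28 mm diameter, on a neck 14 mm thick), 24 mm above the stand's plate. Axes: z along the neck, away from the plate and leaning 30 degrees from vertical; -x straight down the slope of the plate; y level.
- mount: The stand's round steel plate, 130 mm across, 8 mm thick, slanting 30 degrees; origin at the middle of its upper face (under the ball), 100 mm above the bench; axes as for the ball. The post below is 44 mm thick. The stand is fixed; its foot, 190 (along the slope) x 130 x 12 mm, reaches 60 mm downhill and 130 mm uphill of the plate's middle.
- punch_rack: Fixed obstacle between the two places: wooden block 60 x 100 (y) x 45 mm with a row of upright steel punches, 155 mm high in all; origin under its middle.
- tin: Bystander: round metal tin, 54 mm across, 26 mm high, beside the coupler; origin under its middle.
- slicker: Bystander: small turned wooden edge slicker standing up, 34 mm across, 42 mm high, beside the rest's tongue; origin under its middle.
- spool: Bystander: thread spool standing up, 44 mm across, 55 mm high, beside the stand; origin under its middle.
- dye_jar: Bystander: amber jar, 50 mm across, 75 mm high; origin under its middle.
- mallet: Bystander: mallet lying flat, 210 mm long, 80 mm wide at its white head, 48 mm high.
- awl: Bystander: awl lying flat with a handle, near the bench's side.
- weight: Bystander: steel pattern weight, 50 x 80 x 30 mm with a small knob, 48 mm high in all; origin under its middle.
Things that resemble listed ones, but are neither listed nor needed, are in the scene too. What is shaped like the rest but pink is not meant.

How it is judged:
By the outcome, as a careful person would: the job done as asked, in the order asked, and still so for the second after the job is handed in, with the robot touching nothing.
It also fails if it takes over 61 s, if anything falls off the work surface, if the arm or the gripper's body presses on something with over 40 N, if the wrist force passes 120 N, or if a joint passes its speed limit or range.

## Working session

There is one attempt and no reset: what is moved stays moved. The work goes in short steps, Python scripts to look and compute and a tool call to move; the robot and the scene stay as the last step left them, time stands still between calls to the robot, and variables do not carry over. Pictures are saved under pics/ and viewed, at most 10 in all, crops included, and the job is handed in when it is done.

Besides the shell and the picture viewer there is one more tool, called after "Request:" as name(argument=value, ...), one argument or row to a line, values as JSON. move_arm: Moves the arm, as the interface text tells. Its arguments: {"type":"object","properties":{"increments":{"type":"array"}},"required":["increments"]}

```bash
mkdir -p pics; cat > h.py <<'E'
import numpy as np, cv2
from rig import sensors, eyes, order
def snap(n):
    o=sensors.get_obs(); s=eyes.snapshot(n); s['obs']=o; return s
def cloud(s):
    Z=s['range_z']; h,w=Z.shape; u,v=np.meshgrid(np.arange(w),np.arange(h))
    P=np.stack([(u-s['cx'])/s['fx']*Z,(v-s['cy'])/s['fy']*Z,Z],-1)
    if 'hand_eye' in s:
        H=s['hand_eye']; P=P@H[:3,:3].T+H[:3,3]
        P=P@np.array(s['obs']['eef_rot']).T+np.array(s['obs']['tcp_pos'])
    else: P=(P-s['t'])@s['R']
    P[Z==0]=np.nan; return P
def save(s,name): cv2.imwrite('pics/'+name,s['color'][:,:,::-1])
E
python3 - <<'E'
from h import *
for n in ('scene','side'):
    s=snap(n); np.savez(n+'0.npz',**{k:v for k,v in s.items() if k!='obs'},P=cloud(s)); save(s,n+'0.png')
    print(n,np.round(-s['R'].T@s['t'],3))
o=sensors.get_obs(); print({k:np.round(v,3).tolist() for k,v in o.items()})
E
```

```text
scene [ 1.081 -0.573  1.162]
side [ 1.221 -0.841  0.872]
{'clock': 0.1, 'joint_pos': [0.982, 0.259, 0.021, 1.334, 0.0, 1.418], 'dq': [0.0, -0.001, 0.003, 0.0, 0.001, 0.0], 'tau': [0.007, -55.669, 34.507, 0.012, -0.0, -0.0], 'tcp_pos': [0.232, 0.498, 0.195], 'eef_rot': [[-0.907, 0.422, -0.001], [0.422, 0.907, -0.001], [0.0, -0.001, -1.0]], 'contact_force': [-0.591, -0.312, 0.676], 'ft_torque': [0.014, 0.054, 0.035], 'grasp_force': 0.0, 'gripper_width': 0.085}
```

View pics/scene0.png

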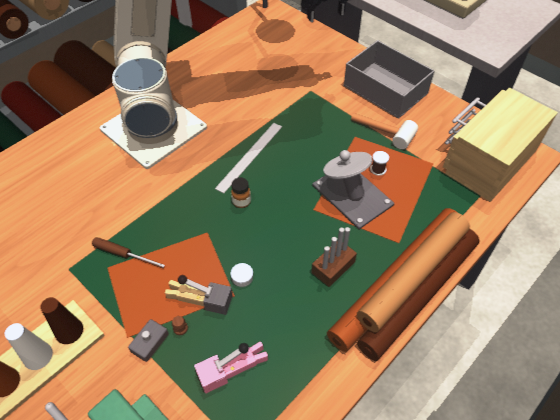

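View pics/side0.png

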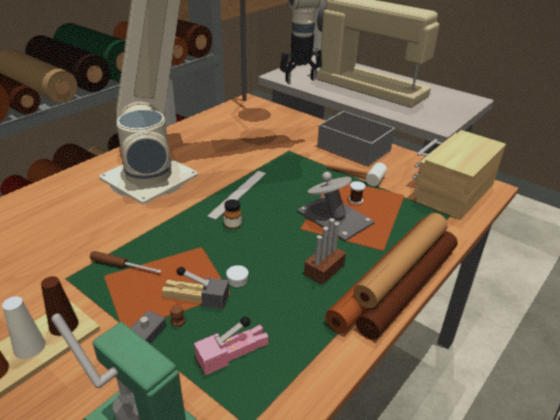

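Scene view: the rest's housing is at (217,298), its tongue runs to (168,288), and the knob is at (183,280). The ball is at (345,156) above the plate, the punch rack at (334,262), the tin at (241,273), the slicker at (179,324), and the spool at (380,162).

```bash
python3 - <<'E'
from h import *
d=np.load('scene0.npz');P=d['P'];c=d['color']
for n,(u,v) in dict(hous=(217,296),tip=(170,288),knob=(183,280),ball=(345,154),plate=(335,166),rack=(330,262),tin=(241,270),slick=(179,322),spool=(380,158),jar=(240,182),weight=(146,335),base=(150,110),mallet=(403,135),pink=(205,370),foot=(370,210)).items():
    print(n,np.round(P[v,u],3))
# rest pts
B=P[270:320,160:240].reshape(-1,3); col=c[270:320,160:240].reshape(-1,3).astype(int)
wood=(col[:,0]>140)&(col[:,1]>110)&(B[:,2]>.02)&(B[:,2]<.035)
q=B[wood]; print('wood',len(q),q.mean(0).round(4),np.median(q[:,2])); 
r=cv2.minAreaRect((q[:,:2]*1000).astype(np.float32)); print(r)
h=(B[:,2]>.042)&(B[:,2]<.050); q=B[h]; q=q[np.linalg.norm(q[:,:2]-P[296,217,:2],axis=1)<.045]
print('hous',len(q),cv2.minAreaRect((q[:,:2]*1000).astype(np.float32)))
# plate
B=P[145:180,315:380].reshape(-1,3); q=B[(B[:,2]>.05)&(B[:,2]<.2)]
best=0;rng=np.random.default_rng(0)
for i in range(500):
    a=q[rng.choice(len(q),3,False)]; n=np.cross(a[1]-a[0],a[2]-a[0]); n/=np.linalg.norm(n)+1e-9
    if n[2]<0:n=-n
    m=abs((q-a[0])@n)<.002
    if m.sum()>best and n[2]>.7: best=m.sum();M=m
p=q[M]; cc=p.mean(0); n=np.linalg.svd(p-cc)[2][2]; n*=np.sign(n[2]); print('plate n',n,best,np.degrees(np.arccos(n[2])),cc, p.min(0),p.max(0))
# ellipse in plane
dn=np.array([n[0],n[1],0]);dn/=np.linalg.norm(dn);dn=dn-n*(dn@n);dn/=np.linalg.norm(dn);y=np.cross(n,-dn)
uv=np.c_[(p-cc)@dn,(p-cc)@y]; print('circ',cv2.minEnclosingCircle((uv*1000).astype(np.float32))); C,_=cv2.minEnclosingCircle(uv.astype(np.float32)); print('centre',cc+dn*C[0]+y*C[1])
b=q[((q-cc)@n>.014)]; 
from scipy.optimize import least_squares
s=least_squares(lambda x:np.linalg.norm(b-x,axis=1)-.014,b.mean(0)-[0,0,.01],loss='soft_l1',f_scale=.001).x
print('ball',len(b),s,'h',(s-cc)@n,'foot pt',s-n*.024, 'downhill',dn,np.degrees(np.arctan2(dn[1],dn[0])))
E
```

```text
hous [ 0.574 -0.26   0.045]
tip [ 0.456 -0.312  0.002]
knob [ 0.505 -0.297  0.083]
ball [0.552 0.213 0.132]
plate [0.539 0.195 0.089]
rack [ 0.703 -0.012  0.042]
tin [ 0.557 -0.169  0.029]
slick [ 0.558 -0.361  0.041]
spool [0.592 0.327 0.054]
jar [ 0.383 -0.002  0.068]
weight [ 0.532 -0.431  0.046]
base [ 0.088 -0.043  0.158]
mallet [0.582 0.45  0.045]
pink [ 0.683 -0.394  0.043]
foot [0.665 0.198 0.01 ]
wood 542 [ 0.5124 -0.2788  0.0264] 0.02645207834898677
((524.3858642578125, -261.8188781738281), (178.78717041015625, 70.5845947265625), 54.231605529785156)
hous 382 ((569.1835327148438, -256.612060546875), (55.09724426269531, 54.1861572265625), 30.216176986694336)
plate n [-0.49276384  0.0620408   0.86794858] 684 29.77888045532403 [0.56587053 0.21224882 0.10248753] [0.50441999 0.1507538  0.06648422] [0.61783552 0.27891218 0.13171081]
circ ((5.725768089294434, 2.2728421688079834), 66.42937469482422)
centre [0.56122371 0.21512466 0.0996438 ]
ball 93 [0.54867608 0.21951155 0.11998007] h 0.024106016217090576 foot pt [0.56050241 0.21802257 0.0991493 ] downhill [-0.86115005  0.108422   -0.49665406] 172.82400631895945
```

```bash
cat >> h.py <<'E'
from scipy.spatial.transform import Rotation as Ro, Slerp
def plan(wps, start=None):
    """wps: (pos,R,closure,nrows). prints rounded rows from the measured pose"""
    o=sensors.get_obs()
    p,R=(np.array(o['tcp_pos']),np.array(o['eef_rot'])) if start is None else start
    rows=[]
    for P1,R1,c,n in wps:
        p0=p.copy(); S=Slerp([0,1],Ro.from_matrix([R,R1]))
        for k in range(1,n+1):
            tp=p0+(np.array(P1)-p0)*k/n; tR=S(k/n).as_matrix()
            d=np.round(R.T@(tp-p)/.3,3); w=np.round(Ro.from_matrix(R.T@tR).as_rotvec()/np.radians(120),3)
            assert np.linalg.norm(d)*.3<.0626 and np.linalg.norm(w)*120<10.8,(np.linalg.norm(d)*300,np.linalg.norm(w)*120)
            rows.append([c]+(d+0.).tolist()+(w+0.).tolist()); p=p+R@d*.3; R=R@Ro.from_rotvec(w*np.radians(120)).as_matrix()
    print(len(rows),'rows'); print('['+','.join('['+','.join(f'{x:g}' for x in r)+']' for r in rows)+']'); return p,R
def frame(xr,zr): # tool from rest x and rest z: tool x=-xr, z=-zr
    x=-np.array(xr);z=-np.array(zr); return np.c_[x,np.cross(z,x),z]
E
python3 - <<'E'
from h import *
s=snap('wrist'); print(s['hand_eye'].round(3).tolist(),s['fx'],s['cx'])
a=np.radians(27); R1=frame([np.cos(a),np.sin(a),0],[0,0,1])
o=sensors.get_obs();p=np.array(o['tcp_pos']);R=np.array(o['eef_rot'])
plan([([.36,.2,.3],R1,-1,7),([.44,-.22,.30],R1,1,9),([.44,-.22,.30],R1,1,1)])
E
```

```text
[[0.0, -0.952, -0.306, 0.077], [1.0, 0.0, 0.001, -0.0], [-0.001, -0.306, 0.952, -0.178], [0.0, 0.0, 0.0, 1.0]] 293.2285143589552 279.7147217805524
17 rows
[[-1,-0.115,-0.103,-0.05,0,0,-0.062],[-1,-0.101,-0.117,-0.05,0,0,-0.062],[-1,-0.085,-0.13,-0.049,0,0,-0.062],[-1,-0.067,-0.139,-0.05,0,0,-0.061],[-1,-0.049,-0.147,-0.05,0,0,-0.062],[-1,-0.03,-0.151,-0.05,0,0,-0.062],[-1,-0.01,-0.155,-0.049,0,0,-0.062],[1,0.044,-0.152,0,0,0,0],[1,0.044,-0.152,0,0,0,0],[1,0.045,-0.152,0,0,0,0],[1,0.044,-0.152,0,0,0,0],[1,0.044,-0.152,0,0,0,0],[1,0.044,-0.152,0,0,0,0],[1,0.044,-0.152,0,0,0,0],[1,0.045,-0.152,0,0,0,0],[1,0.044,-0.152,0.001,0,0,0],[1,0,0,0,0,0,0]]
```

Request:
move_arm(
  increments=[
    [-1, -0.115, -0.103, -0.05, 0, 0, -0.062],
    [-1, -0.101, -0.117, -0.05, 0, 0, -0.062],
    [-1, -0.085, -0.13, -0.049, 0, 0, -0.062],
    [-1, -0.067, -0.139, -0.05, 0, 0, -0.061],
    [-1, -0.049, -0.147, -0.05, 0, 0, -0.062],
    [-1, -0.03, -0.151, -0.05, 0, 0, -0.062],
    [-1, -0.01, -0.155, -0.049, 0, 0, -0.062],
    [1, 0.044, -0.152, 0, 0, 0, 0],
    [1, 0.044, -0.152, 0, 0, 0, 0],
    [1, 0.045, -0.152, 0, 0, 0, 0],
    [1, 0.044, -0.152, 0, 0, 0, 0],
    [1, 0.044, -0.152, 0, 0, 0, 0],
    [1, 0.044, -0.152, 0, 0, 0, 0],
    [1, 0.044, -0.152, 0, 0, 0, 0],
    [1, 0.045, -0.152, 0, 0, 0, 0],
    [1, 0.044, -0.152, 0.001, 0, 0, 0],
    [1, 0, 0, 0, 0, 0, 0],
  ],
)

```text
clock: 2.28
tcp_pos: [0.4401, -0.2226, 0.2985]
eef_rot: [[-0.893, -0.451, -0.002], [-0.451, 0.893, 0.001], [0.001, 0.002, -1.0]]
contact_force: [0.1, 0.6, -0.4]
gripper_width: -0.0
grasp_force: 0.0
```

Request:
move_arm(
  increments=[
    [1, 0.036, -0.096, 0.11, 0, 0, 0],
    [1, 0.036, -0.096, 0.11, 0, 0, 0],
    [1, 0.036, -0.096, 0.11, 0, 0, 0],
    [1, 0, 0, 0, 0, 0, 0],
  ],
)

```text
clock: 2.78
tcp_pos: [0.4493, -0.3115, 0.1981]
eef_rot: [[-0.892, -0.453, -0.004], [-0.453, 0.892, 0.003], [0.002, 0.005, -1.0]]
contact_force: [0.1, 0.3, 0.1]
gripper_width: -0.0004
grasp_force: 0.0
```

```bash
python3 - <<'E'
from h import *
s=snap('wrist'); P=cloud(s); np.savez('w1.npz',P=P,color=s['color']); 
cv2.imwrite('pics/w1.png',cv2.resize(s['color'][:,:,::-1],(784,588)))
E
```

```text
(no output)
```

View pics/w1.png

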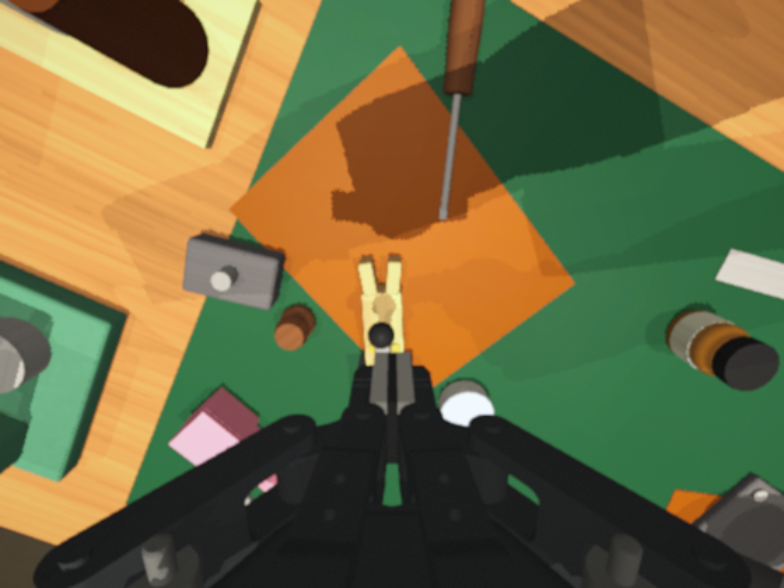

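Wrist view, enlarged 1.4x: the forked end is at (380,262) at the top, the knob at (381,335), the slicker at (294,328), and the tin at (467,402). The fingers hide the housing. I'll fit the tongue's direction from depth.

```bash
python3 - <<'E'
from h import *
d=np.load('w1.npz');P=d['P'];c=d['color'].astype(int)
m=np.zeros(P.shape[:2],bool); m[178:262,250:295]=1
w=m&(c[:,:,0]>190)&(c[:,:,1]>165)&(P[:,:,2]>.022)&(P[:,:,2]<.034)
q=P[w]; print(len(q),np.median(q[:,2]))
r=cv2.minAreaRect((q[:,:2]*1000).astype(np.float32)); print(r)
u=np.array([np.cos(np.radians(27)),np.sin(np.radians(27))])
# per-slice mid line
for it in range(3):
    v=np.array([-u[1],u[0]]); s=q[:,:2]@u; t=q[:,:2]@v; S=[];T=[]
    for a in np.arange(s.min(),s.max(),.004):
        k=(s>=a)&(s<a+.004)
        if k.sum()>5: S.append(s[k].mean());T.append((t[k].min()+t[k].max())/2)
    k,b=np.polyfit(S,T,1); u=u+k*v; u/=np.linalg.norm(u)
print('yaw',np.degrees(np.arctan2(u[1],u[0])),'slices',len(S)); v=np.array([-u[1],u[0]])
s=q[:,:2]@u;t=q[:,:2]@v; tm=np.mean(T); print('width',np.percentile(t,[1,99]),'tip s',np.percentile(s,[0.3,1,5]),'tm',tm)
tip=u*np.percentile(s,.5)+v*tm; print('tip',tip,'housing centre',tip+.124*u)
k=P[225:255,255:290]; kk=k[(k[:,:,2]>.07)&(k[:,:,2]<.1)]; print('knob',len(kk),kk.mean(0),kk.max(0)); kn=kk.mean(0)[:2]; print('knob s,t',kn@u-tip@u,kn@v-tm)
h=np.array([.569,-.257]);print('hous scene rel tip',(h-tip)@u,(h-tip)@v)
E
```

```text
1249 0.027711397847525215
((502.29559326171875, -294.3099670410156), (97.47348022460938, 37.341819763183594), 29.599609375)
yaw 24.034704195392656 slices 25
width [-0.49450716 -0.45433836] tip s [0.28936599 0.29034664 0.29381132] tm -0.47582809599261167
tip [ 0.45838868 -0.31657873] housing centre [ 0.57163775 -0.26607478]
knob 336 [ 0.49883854 -0.29637565  0.08420835] [ 0.51660841 -0.28322357  0.09017665]
knob s,t 0.04517132395617651 0.0019766297310975234
hous scene rel tip 0.1252870122025249 0.00936231527533087
```

```bash
cat >> h.py <<'E'
a=np.radians(29.7); U=np.array([np.cos(a),np.sin(a),0]); HC=np.array([.5685,-.2570,0]); ZZ=np.array([0,0,1.])
def lean(phi): # deg
    f=np.radians(phi); return frame(np.cos(f)*U+np.sin(f)*ZZ, -np.sin(f)*U+np.cos(f)*ZZ)
def rx(x,z): return HC+U*x/1000+ZZ*z/1000
def hpose(th,phi,s,gap=0):
    f=np.radians(phi); n=np.array([np.cos(f),np.sin(f)]); d=np.array([np.sin(f),-np.cos(f)]); b=np.radians(155)-th
    K=np.array([-20,50])+66*np.array([np.cos(b),np.sin(b)]); return rx(*(K-(22+gap)*n+s*d)),lean(phi)
E
python3 - <<'E'
from h import *
A=hpose(0,45,-60,6); B=hpose(0,45,15,6)
st=plan([(*A,1,5),(*A,1,1),(*B,1,3),(*B,1,1)])
C=[]
for k in range(1,13):
    f=k/12; C.append((*hpose(1.4*f,45-25*f,15-12*f),1,1))
st=plan(C+[(*C[-1][:2],1,1)],st); print(np.round(B[0],3),np.round(C[-1][0],3))
E
```

```text
10 rows
[[1,0.008,-0.009,0.066,-0.002,-0.075,-0.004],[1,0.018,-0.008,0.064,-0.001,-0.075,-0.005],[1,0.028,-0.009,0.061,-0.002,-0.075,-0.004],[1,0.037,-0.008,0.056,-0.001,-0.075,-0.005],[1,0.045,-0.008,0.048,-0.002,-0.075,-0.004],[1,0,0,0,0,0,0],[1,0,0,0.083,0,0,0],[1,0,0,0.084,0,0,0],[1,0,-0.001,0.083,0,0,0],[1,0,0,0,0,0,0]]
13 rows
[[1,-0.043,0,-0.013,0,0.017,0],[1,-0.023,0.001,-0.011,0,0.017,0],[1,-0.024,0,-0.01,0,0.018,0],[1,-0.025,0,-0.007,0,0.017,0],[1,-0.024,0,-0.005,0,0.018,0],[1,-0.025,0,-0.003,0,0.017,0],[1,-0.024,0,-0.002,0,0.017,0],[1,-0.024,0,0.001,0,0.018,0],[1,-0.023,0,0.003,0,0.017,0],[1,-0.023,0,0.005,0,0.017,0],[1,-0.022,0,0.006,0,0.018,0],[1,-0.021,0,0.009,0,0.017,0],[1,0,0,0,0,0,0]]
[ 0.491 -0.301  0.047] [ 0.549 -0.268  0.103]
```

Request:
move_arm(
  increments=[
    [1, 0.008, -0.009, 0.066, -0.002, -0.075, -0.004],
    [1, 0.018, -0.008, 0.064, -0.001, -0.075, -0.005],
    [1, 0.028, -0.009, 0.061, -0.002, -0.075, -0.004],
    [1, 0.037, -0.008, 0.056, -0.001, -0.075, -0.005],
    [1, 0.045, -0.008, 0.048, -0.002, -0.075, -0.004],
    [1, 0, 0, 0, 0, 0, 0],
  ],
)

```text
clock: 3.58
tcp_pos: [0.4446, -0.3279, 0.1003]
eef_rot: [[-0.615, -0.494, 0.615], [-0.347, 0.87, 0.351], [-0.708, 0.003, -0.706]]
contact_force: [0.3, -0.1, 0.1]
gripper_width: 0.0
grasp_force: 0.0
```

```bash
python3 - <<'E'
from h import *
A=hpose(0,45,-60,6); B=hpose(0,45,15,6)
o=sensors.get_obs(); print(np.array(o['tcp_pos'])-A[0], np.round(A[1].T@np.array(o['eef_rot']),3).tolist())
plan([(*B,1,4)])
s=snap('side'); cv2.imwrite('pics/s1.png',cv2.resize(s['color'][210:360,80:290,::-1],(770,550),interpolation=cv2.INTER_CUBIC))
E
```

```text
[-0.00053192 -0.00054275 -0.00020877] [[1.0, -0.003, -0.001], [0.003, 1.0, 0.0], [0.001, -0.0, 1.0]]
4 rows
[[1,0,0,0.063,0,0,0],[1,-0.001,0,0.063,0,0,-0.001],[1,0,0,0.062,0,0,0],[1,-0.001,0.001,0.063,0,0.001,-0.001]]
```

View pics/s1.png

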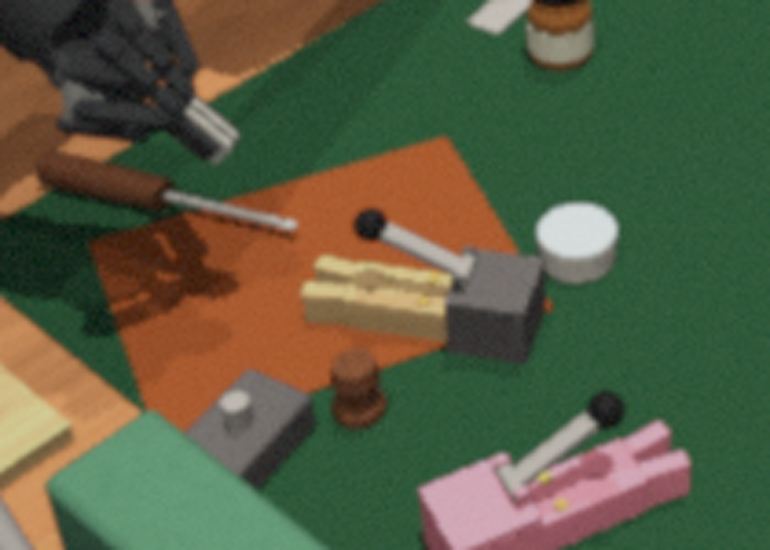

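Side crop: the leaning fingers end at (222,150), behind and above the fork, and the knob is at (370,225). The line clears everything, so I'm going in under the knob.

Request:
move_arm(
  increments=[
    [1, 0, 0, 0.063, 0, 0, 0],
    [1, -0.001, 0, 0.063, 0, 0, 0],
    [1, 0, 0, 0.062, 0, 0, 0],
    [1, -0.001, 0.001, 0.063, 0, 0.001, 0],
    [1, 0, 0, 0, 0, 0, 0],
  ],
)

```text
clock: 4.25
tcp_pos: [0.4937, -0.2999, 0.0504]
eef_rot: [[-0.614, -0.499, 0.612], [-0.357, 0.867, 0.349], [-0.704, -0.004, -0.71]]
contact_force: [0.3, 0.7, 0.0]
gripper_width: 0.0003
grasp_force: 0.0
```

Request:
move_arm(
  increments=[
    [1, -0.043, 0, -0.013, 0, 0.017, 0],
    [1, -0.023, 0.001, -0.011, 0, 0.017, 0],
    [1, -0.024, 0, -0.01, 0, 0.018, 0],
    [1, -0.025, 0, -0.007, 0, 0.017, 0],
  ],
)

```text
clock: 4.75
tcp_pos: [0.5074, -0.2926, 0.0826]
eef_rot: [[-0.697, -0.496, 0.518], [-0.401, 0.868, 0.292], [-0.594, -0.004, -0.804]]
contact_force: [0.4, -1.1, -1.0]
gripper_width: -0.0003
grasp_force: 0.0
```

Request:
move_arm(
  increments=[
    [1, -0.024, 0, -0.005, 0, 0.018, 0],
    [1, -0.025, 0, -0.003, 0, 0.017, 0],
    [1, -0.024, 0, -0.002, 0, 0.017, 0],
    [1, -0.024, 0, 0.001, 0, 0.018, 0],
    [1, -0.023, 0, 0.003, 0, 0.017, 0],
    [1, -0.023, 0, 0.005, 0, 0.017, 0],
    [1, -0.022, 0, 0.006, 0, 0.018, 0],
    [1, -0.021, 0, 0.009, 0, 0.017, 0],
    [1, 0, 0, 0, 0, 0, 0],
  ],
)

```text
clock: 5.88
tcp_pos: [0.5509, -0.2671, 0.1046]
eef_rot: [[-0.815, -0.497, 0.296], [-0.468, 0.868, 0.167], [-0.34, -0.003, -0.94]]
contact_force: [-0.8, 0.2, -0.4]
gripper_width: 0.0001
grasp_force: 0.0
```

```bash
python3 - <<'E'
from h import *
o=sensors.get_obs(); print(np.array(o['tcp_pos'])-hpose(1.4,20,3)[0])
s=snap('side'); cv2.imwrite('pics/s2.png',cv2.resize(s['color'][210:330,120:280,::-1],(780,585),interpolation=cv2.INTER_CUBIC))
E
```

```text
[0.00182465 0.00099294 0.00120759]
```

View pics/s2.png

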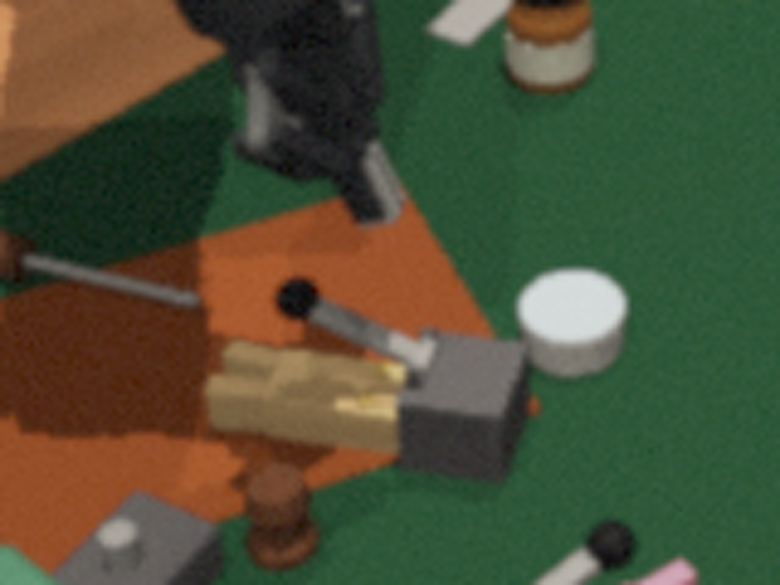

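Side crop: the handle is still fully down, with its knob at (298,298). The fingertips are at (380,215), seemingly off to the far side of the knob. I'll check the positions by projection.

```bash
python3 - <<'E'
from h import *
o=sensors.get_obs(); print(o['clock'])
for n in ('side','scene'):
    s=snap(n)
    P=cloud(s); np.savez(n+'2.npz',P=P,color=s['color'])
    for nm,X in (('tcp',o['tcp_pos']),('knob0',rx(-80,78)),('hous top',rx(0,46)),('tip',rx(-124,28))):
        c=s['R']@np.array(X)+s['t']; u=s['fx']*c[0]/c[2]+s['cx'];v=s['fy']*c[1]/c[2]+s['cy']; print(n,nm,round(u),round(v), 'crop',round((u-120)*780/160),round((v-210)*585/120))
d=np.load('side2.npz');P=d['P']
for n,(u,v) in dict(knob=(298,297),hous=(465,370),fing=(385,205),tin=(570,310)).items():
    x=round(u*160/780+120);y=round(v*120/585+210); print(n,x,y,P[y,x].round(3))
E
```

```text
5.925
side tcp 203 266 crop 406 272
side knob0 179 271 crop 290 297
side hous top 213 286 crop 455 369
side tip 164 284 crop 213 362
scene tcp 205 279 crop 414 337
scene knob0 181 279 crop 300 338
scene hous top 216 293 crop 470 406
scene tip 167 286 crop 229 369
knob 181 271 [ 0.51  -0.301  0.087]
hous 215 286 [ 0.571 -0.254  0.045]
fing 199 252 [ 0.551 -0.277  0.151]
tin 237 274 [ 0.57  -0.178  0.03 ]
```

```bash
python3 - <<'E'
from h import *
o=sensors.get_obs(); R=np.array(o['eef_rot']);t=np.array(o['tcp_pos'])
for n in ('side','scene'):
    P=np.load(n+'2.npz')['P'].reshape(-1,3); P=P[~np.isnan(P[:,0])]
    q=(P-t)@R; m=(np.linalg.norm(q[:,:2],axis=1)<.04)&(q[:,2]>-.1)&(q[:,2]<.005); q=q[m]*1000
    q=q[np.argsort(-q[:,2])]; print(n,len(q)); print(q[:40:2].round(0).astype(int).tolist()); print(q[40:400:12].round(0).astype(int).tolist())
E
```

```text
side 342
[[0, -6, -34], [8, -6, -36], [-5, -6, -36], [-10, -4, -37], [-12, -9, -37], [-12, -2, -38], [-12, 7, -39], [-6, -11, -40], [-13, -7, -41], [-2, -12, -42], [-7, -11, -42], [-8, -5, -43], [-10, -3, -44], [-1, -12, -44], [-15, -1, -45], [3, -15, -45], [0, -9, -45], [-8, -11, -45], [1, -12, -45], [-12, 2, -46]]
[[-7, 16, -47], [1, -13, -49], [-9, -12, -52], [-9, -8, -55], [-13, -1, -57], [-13, -5, -60], [-13, 6, -63], [4, -14, -65], [-15, 0, -67], [-14, 4, -70], [-13, 4, -72], [-9, 23, -78], [-16, 7, -81], [-15, 2, -82], [-14, -21, -83], [-10, -14, -84], [-15, 31, -86], [3, -31, -87], [-16, 24, -88], [-13, 11, -89], [-15, -9, -90], [-14, -3, -91], [-15, 3, -93], [-13, -36, -96], [-14, -15, -98], [-20, -15, -100]]
scene 358
[[-5, -6, -34], [-9, -5, -38], [-9, -3, -38], [-9, -7, -40], [-12, 6, -40], [-7, -7, -41], [-13, 3, -41], [-9, -11, -42], [-11, 4, -43], [-7, -6, -43], [-10, -6, -43], [-13, 1, -44], [-12, -2, -45], [6, -13, -45], [3, -13, -46], [-11, -3, -46], [-9, -6, -47], [-13, 4, -47], [0, -12, -48], [-9, 11, -48]]
[[-12, -2, -49], [-11, -9, -51], [-7, -8, -54], [-9, -5, -56], [-7, 11, -59], [-4, -11, -62], [-3, -12, -64], [-8, -12, -67], [-13, -7, -71], [-6, 23, -76], [-13, 3, -79], [-13, 4, -81], [-14, -26, -82], [-13, -30, -84], [-13, 30, -85], [-7, -17, -86], [-13, -5, -87], [-13, -28, -88], [-16, -11, -88], [-13, 29, -89], [-10, 31, -90], [7, -13, -91], [-13, -16, -92], [-13, -15, -94], [11, -16, -95], [-8, -14, -98], [-12, 2, -99]]
```

```bash
python3 - <<'E'
from h import *
d=np.load('w1.npz');P=d['P']
t=np.array([.4493,-.3115,.1981])
q=P[235:340,240:320].reshape(-1,3); q=q[q[:,2]>.12]; R=np.array([[-0.892,-0.453,-0.004],[-0.453,0.892,0.003],[0.002,0.005,-1.0]])
q=(q-t)@R*1000; q=q[np.argsort(-q[:,2])]; print(q[:60:4].round().astype(int).tolist())
# scene arm-at-start check: highest-z tool points in scene0
P=np.load('scene0.npz')['P'].reshape(-1,3);o=[.232,.498,.195];R=np.array([[-0.907,0.422,-0.001],[0.422,0.907,-0.001],[0,-.001,-1.]])
q=(P-o)@R*1000;q=q[(abs(q[:,0])<30)&(abs(q[:,1])<60)&(q[:,2]>-100)&(q[:,2]<30)];q=q[np.argsort(-q[:,2])]; print(len(q),q[:60:4].round().astype(int).tolist())
E
```

```text
[[10, -2, -39], [10, 1, -39], [10, 4, -40], [10, 3, -40], [11, 4, -40], [10, 3, -40], [10, 4, -40], [11, -5, -40], [10, 1, -41], [11, -2, -41], [10, -6, -41], [11, -3, -41], [11, 5, -42], [6, -9, -42], [10, -2, -42]]
212 [[-5, 47, -46], [1, 43, -49], [-6, -42, -52], [15, 46, -53], [-7, -52, -55], [-4, 43, -56], [-16, -50, -57], [-11, 49, -59], [-7, -55, -60], [-11, -48, -60], [9, 42, -61], [-7, -52, -62], [8, -55, -63], [-5, -51, -64], [-8, 44, -65]]
```

All three cameras agree that the real fingertips end about 35 mm short of the reported TCP, which explains the miss. I'll include that offset and repeat the raise.

```bash
cat >> h.py <<'E'
TIP=35.
_h=hpose
def hpose(th,phi,s,gap=0): return _h(th,phi,s+TIP,gap)
E
python3 - <<'E'
from h import *
A=hpose(0,45,-60,6); B=hpose(0,45,15,6)
st=plan([(*A,1,5),(*A,1,1),(*B,1,4),(*B,1,2)])
C=[]
for k in range(1,13):
    f=k/12; C.append((*hpose(1.4*f,45-25*f,15-12*f),1,1))
st=plan(C+[(*C[-1][:2],1,1)],st); print(np.round(B[0],3),np.round(C[-1][0],3))
E
```

```text
12 rows
[[1,0.067,0,-0.004,0,-0.042,0],[1,0.065,0,-0.01,0,-0.042,0],[1,0.065,0,-0.015,0,-0.041,0],[1,0.063,0,-0.022,0,-0.042,0.001],[1,0.062,0,-0.026,0,-0.042,0],[1,-0.001,0,0,-0.001,0,0],[1,0,0,0.062,0,0,0],[1,0,0,0.063,0,0,0],[1,0,0,0.062,0,0,0],[1,0.001,0,0.063,0,0,0],[1,0,0,0,0,0,0],[1,0,0,0,0,0,0]]
13 rows
[[1,-0.039,0,-0.014,0,0.017,0],[1,-0.02,0,-0.011,0.001,0.018,0],[1,-0.019,0,-0.009,0,0.017,0],[1,-0.02,0,-0.008,0,0.017,0],[1,-0.021,0,-0.005,0,0.018,0],[1,-0.02,0,-0.003,0,0.017,0],[1,-0.02,0,-0.002,0,0.018,0],[1,-0.02,0,0.001,0,0.017,0],[1,-0.019,0,0.003,0,0.017,0],[1,-0.018,0,0.005,0,0.018,0],[1,-0.018,0,0.006,0,0.017,0],[1,-0.017,0,0.008,0,0.017,0],[1,0,0,0,0,0,0]]
[ 0.513 -0.289  0.023] [ 0.56  -0.262  0.07 ]
```

Request:
move_arm(
  increments=[
    [1, 0.067, 0, -0.004, 0, -0.042, 0],
    [1, 0.065, 0, -0.01, 0, -0.042, 0],
    [1, 0.065, 0, -0.015, 0, -0.041, 0],
    [1, 0.063, 0, -0.022, 0, -0.042, 0.001],
    [1, 0.067, 0, -0.026, 0, -0.042, 0],
    [1, 0.003, 0, 0, 0, 0, 0],
    [1, 0, 0, 0.062, 0, 0, 0],
    [1, 0, 0, 0.063, 0, 0, 0],
    [1, 0, 0, 0.062, 0, 0, 0],
    [1, 0, 0, 0.063, 0, 0, 0],
    [1, 0, 0, 0, 0, 0, 0],
    [1, 0, 0, 0, 0, 0, 0],
  ],
)

```text
clock: 7.52
tcp_pos: [0.5115, -0.2902, 0.0219]
eef_rot: [[-0.614, -0.495, 0.615], [-0.351, 0.869, 0.349], [-0.707, -0.002, -0.707]]
contact_force: [-0.5, 0.4, -0.4]
gripper_width: -0.0003
grasp_force: 0.0
```

```bash
python3 - <<'E'
from h import *
B=hpose(0,45,15,6);o=sensors.get_obs(); R=np.array(o['eef_rot']);print('err tool mm',1000*R.T@(np.array(o['tcp_pos'])-B[0]))
C=[]
for k in range(1,13):
    f=k/12; C.append((*hpose(1.4*f,45-25*f,15-12*f),1,1))
plan(C+[(*C[-1][:2],1,1)])
s=snap('side'); cv2.imwrite('pics/s3.png',cv2.resize(s['color'][210:330,120:280,::-1],(780,585),interpolation=cv2.INTER_CUBIC))
E
```

```text
err tool mm [ 1.77268171 -0.58623748 -0.63795222]
13 rows
[[1,-0.045,0.002,-0.011,-0.001,0.017,0],[1,-0.019,0,-0.012,0,0.018,0],[1,-0.02,0,-0.009,0,0.017,0],[1,-0.02,0,-0.008,0,0.017,0],[1,-0.02,0,-0.005,0,0.018,0],[1,-0.02,0,-0.003,0,0.017,0],[1,-0.02,0,-0.001,0,0.017,0],[1,-0.02,0,0,0,0.018,0],[1,-0.019,0,0.003,0,0.017,0],[1,-0.019,0,0.005,0,0.018,0],[1,-0.017,0,0.006,0,0.017,0],[1,-0.017,0,0.009,0,0.017,0],[1,0,0,0,0,0,0]]
```

View pics/s3.png

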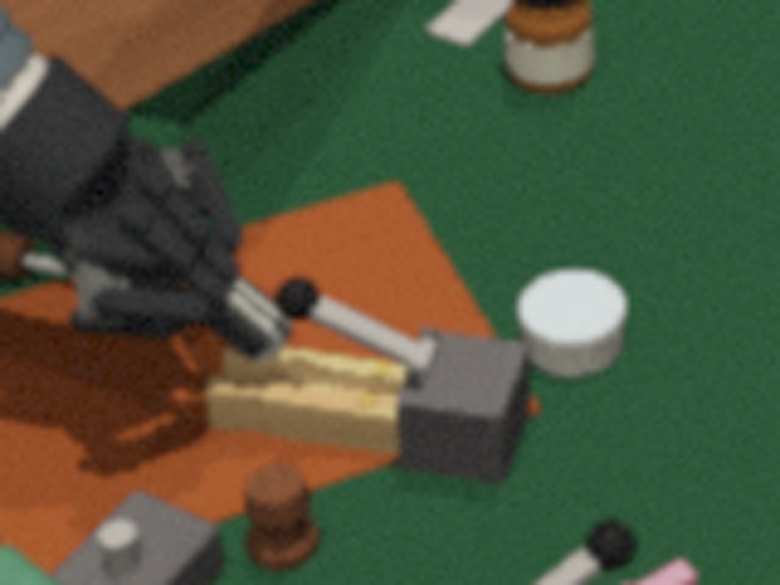

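Side crop: the fingertips at (272,340) now sit just beneath and behind the knob at (298,298), above the tongue. Raising the handle.

Request:
move_arm(
  increments=[
    [1, -0.045, 0.002, -0.011, 0, 0.017, 0],
    [1, -0.019, 0, -0.012, 0, 0.018, 0],
    [1, -0.02, 0, -0.009, 0, 0.017, 0],
    [1, -0.02, 0, -0.008, 0, 0.017, 0],
    [1, -0.02, 0, -0.005, 0, 0.018, 0],
    [1, -0.02, 0, -0.003, 0, 0.017, 0],
    [1, -0.02, 0, -0.001, 0, 0.017, 0],
    [1, -0.02, 0, 0, 0, 0.018, 0],
    [1, -0.019, 0, 0.003, 0, 0.017, 0],
    [1, -0.019, 0, 0.005, 0, 0.018, 0],
    [1, -0.017, 0, 0.006, 0, 0.017, 0],
    [1, -0.017, 0, 0.009, 0, 0.017, 0],
    [1, 0, 0, 0, 0, 0, 0],
  ],
)

```text
clock: 9.2
tcp_pos: [0.5601, -0.2614, 0.0697]
eef_rot: [[-0.816, -0.496, 0.298], [-0.466, 0.869, 0.169], [-0.342, -0.001, -0.94]]
contact_force: [-0.8, -1.1, -0.5]
gripper_width: -0.0003
grasp_force: 0.4
```

```bash
python3 - <<'E'
from h import *
o=sensors.get_obs(); R=np.array(o['eef_rot']);print('err mm',1000*R.T@(np.array(o['tcp_pos'])-hpose(1.4,20,3)[0]))
s=snap('side'); P=cloud(s); cv2.imwrite('pics/s4.png',cv2.resize(s['color'][210:330,120:280,::-1],(780,585),interpolation=cv2.INTER_CUBIC))
np.savez('side4.npz',P=P,color=s['color'])
E
```

```text
err mm [-0.56754728  0.33197012  0.97215639]
```

View pics/s4.png

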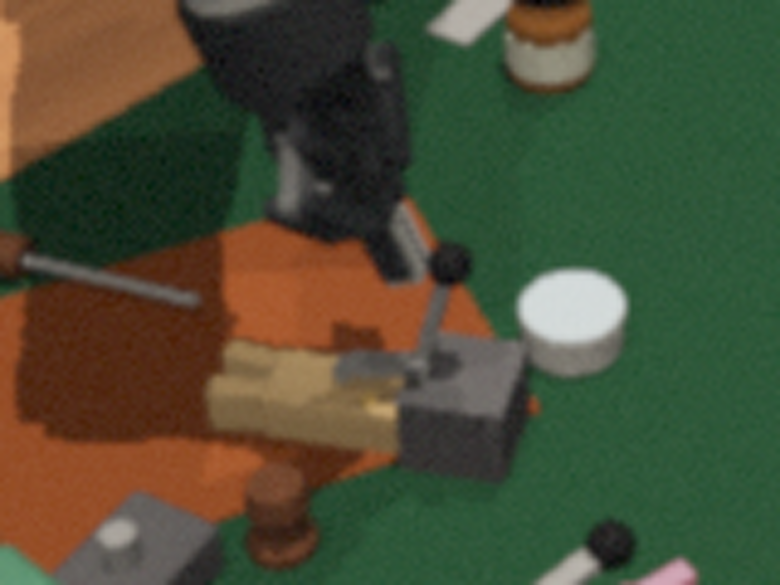

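Side crop: the handle has swung up, with its knob at (450,262) past the vertical. I'll nudge a few mm further to reach the stop.

Request:
move_arm(
  increments=[
    [1, -0.007, 0, 0.002, 0, 0, 0],
    [1, -0.006, 0, 0.002, 0, 0, 0],
    [1, 0, 0, 0, 0, 0, 0],
  ],
)

```text
clock: 9.62
tcp_pos: [0.5627, -0.2601, 0.0698]
eef_rot: [[-0.817, -0.494, 0.298], [-0.464, 0.869, 0.169], [-0.343, -0.001, -0.939]]
contact_force: [-2.9, -0.3, 0.5]
gripper_width: -0.0
grasp_force: 1.1
```

```bash
python3 - <<'E'
from h import *
from scipy.optimize import least_squares
def knob(s):
    P=cloud(s); K0=rx(-3,114); q=P.reshape(-1,3); c=s['color'].reshape(-1,3).astype(int)
    d=np.linalg.norm(q-K0,axis=1); b=q[(d<.03)&(c.max(1)<60)]; rel=(b-HC); b=b[(rel@U>-.012)]
    f=least_squares(lambda x:np.linalg.norm(b-x,axis=1)-.011,b.mean(0),loss='soft_l1',f_scale=.001).x
    r=f-HC; return len(b),r@U*1000,r@np.cross(ZZ,U)*1000,r[2]*1000
s=snap('side'); 
for s in (s,snap('scene')):
    k=knob(s);print(np.round(k,1),'theta',np.radians(155)-np.arctan2(k[3]-50,k[1]+20))
P=cloud(s); q=P[270:330,180:240].reshape(-1,3); q=q[(q[:,2]>.042)&(q[:,2]<.05)]; q=q[np.linalg.norm(q-rx(0,46),axis=1)<.045]
print('hous',cv2.minAreaRect((q[:,:2]*1000).astype(np.float32)))
E
```

```text
[ 66.    2.5   0.4 114. ] theta 1.473177870079464
[6.400e+01 1.900e+00 1.000e-01 1.127e+02] theta 1.470238084178201
hous ((561.9661254882812, -261.3106384277344), (73.89742279052734, 54.64621353149414), 32.531288146972656)
```

```bash
python3 - <<'E'
from h import *
L=lean(0); o=sensors.get_obs(); p=np.array(o['tcp_pos']);R=np.array(o['eef_rot'])
st=plan([(p-.04*U+.02*ZZ,R,-.3,2),(rx(-79,60),L,-.3,3),(rx(-79,20),L,-.3,2),(rx(-79,20),L,-.3,1)])
st=plan([(rx(-79,-36),L,-.3,4),(rx(-79,-36),L,-.3,2)],st)
E
```

```text
8 rows
[[-0.3,0.051,0,-0.054,0,0,0],[-0.3,0.051,0,-0.054,0,0,0],[-0.3,0.045,0,0.019,0,0.056,0],[-0.3,0.043,-0.001,0.024,0,0.055,0],[-0.3,0.04,0,0.028,0,0.056,-0.001],[-0.3,0,0,0.067,0,0,0],[-0.3,0,0,0.067,0,0,0],[-0.3,0,0,0,0,0,0]]
6 rows
[[-0.3,0,0,0.047,0,0,0],[-0.3,0,0,0.046,0,0,0],[-0.3,0,0,0.047,0,0,0],[-0.3,0,0,0.046,0,0,0],[-0.3,0,0,0,0,0,0],[-0.3,0,0,0,0,0,0]]
```

Request:
move_arm(
  increments=[
    [-0.3, 0.051, 0, -0.054, 0, 0, 0],
    [-0.3, 0.051, 0, -0.054, 0, 0, 0],
    [-0.3, 0.045, 0, 0.019, 0, 0.056, 0],
    [-0.3, 0.043, 0, 0.024, 0, 0.055, 0],
    [-0.3, 0.04, 0, 0.028, 0, 0.056, 0],
    [-0.3, 0, 0, 0.067, 0, 0, 0],
    [-0.3, 0, 0, 0.067, 0, 0, 0],
    [-0.3, 0, 0, 0, 0, 0, 0],
  ],
)

```text
clock: 10.72
tcp_pos: [0.4987, -0.2959, 0.0196]
eef_rot: [[-0.87, -0.494, -0.001], [-0.494, 0.87, 0.001], [0.0, 0.001, -1.0]]
contact_force: [0.2, -0.4, -0.2]
gripper_width: 0.0554
grasp_force: 0.0
```

```bash
python3 - <<'E'
from h import *
o=sensors.get_obs();R=np.array(o['eef_rot']);t=np.array(o['tcp_pos']);L=lean(0);print('err',1000*R.T@(t-rx(-79,20)))
plan([(rx(-79,-36),L,-.3,4),(rx(-79,-36),L,-.3,2)])
s=snap('wrist');P=cloud(s);cv2.imwrite('pics/w2.png',cv2.resize(s['color'][:,:,::-1],(784,588)))
q=(P.reshape(-1,3)-t)@R*1000; m=(abs(q[:,0])<25)&(abs(q[:,1])<60)&(q[:,2]<-20)&(q[:,2]>-90); q=q[m]; q=q[np.argsort(-q[:,2])]; print(q[:80:5].round().astype(int).tolist())
# tongue top in wrist view, tool frame
c=s['color'].astype(int); w=(c[:,:,0]>150)&(c[:,:,1]>130)&(P[:,:,2]>.022)&(P[:,:,2]<.034); pts=P[w]; pts=pts[np.linalg.norm(pts[:,:2]-rx(-80,0)[:2],axis=1)<.07]
if len(pts)>50: print(len(pts),cv2.minAreaRect((pts[:,:2]*1000).astype(np.float32)))
E
```

```text
err [0.93084375 0.75676052 0.43270091]
6 rows
[[-0.3,-0.001,-0.001,0.046,0,0,0],[-0.3,-0.001,0,0.047,0,0,0],[-0.3,0,-0.001,0.046,0,0,-0.001],[-0.3,-0.001,-0.001,0.046,0.001,0,0],[-0.3,0,0,0,0,0,0],[-0.3,0,0,0,0,0,0]]
[[-17, -6, -20], [-18, 0, -20], [-17, -6, -20], [-17, 3, -20], [-23, -2, -20], [-17, 4, -20], [-20, -3, -20], [-22, 2, -20], [-17, 1, -20], [-18, -6, -21], [-19, 0, -21], [-23, -5, -21], [-22, -1, -21], [-23, 4, -21], [-20, 1, -21], [-22, 3, -21]]
6042 ((503.2270202636719, -294.10980224609375), (100.68099212646484, 36.59809112548828), 29.653310775756836)
```

View pics/w2.png

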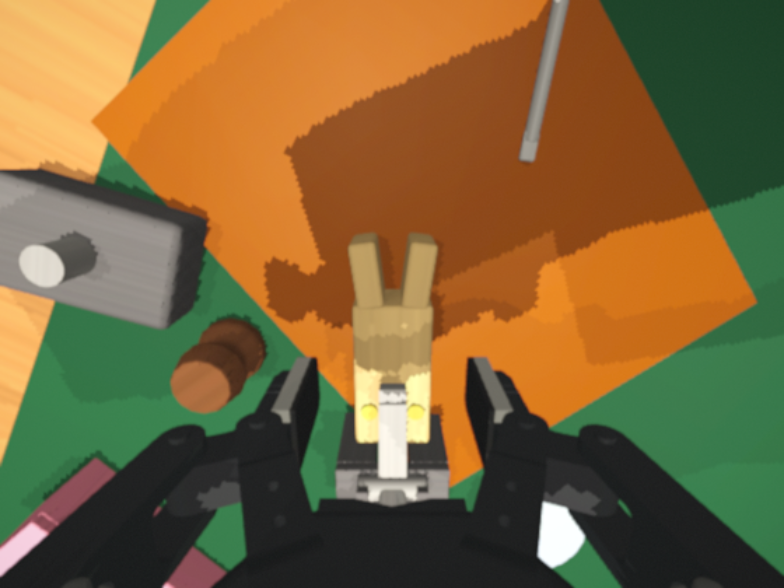

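Wrist view: the tongue at (393,340) is centred between the open fingers at (297,390) and (490,390). A bright bar runs from (393,385) to (393,475) on the rest's centreline, so I'll check its height and the handle before descending.

```bash
python3 - <<'E'
from h import *
s=snap('wrist');P=cloud(s)
V=np.cross(ZZ,U)
for u,v in [(393,388),(393,400),(393,420),(393,450),(393,470),(393,485),(393,360),(370,412),(350,470)]:
    r=P[round(v/1.4),round(u/1.4)]-HC; print(u,v,np.round([r@U*1000,r@V*1000,r[2]*1000],0))
for n in('side','scene'):
    s=snap(n);P=cloud(s); q=P.reshape(-1,3)-HC; q=np.c_[q@U,q@V,q[:,2]]*1000; c=s['color'].reshape(-1,3)
    k=(abs(q[:,1])<14)&(q[:,0]>-60)&(q[:,0]<30)&(q[:,2]>55)&(q[:,2]<130); print(n,k.sum(),np.c_[q[k],c[k]][::10].round().astype(int).tolist())
E
```

```text
393 388 [-64.  -0.  41.]
393 400 [-58.  -0.  41.]
393 420 [-49.  -0.  44.]
393 450 [-36.  -0.  46.]
393 470 [-26.  -0.  48.]
393 485 [-23.  -0.  53.]
393 360 [-71.   0.  29.]
370 412 [-44. -11.  30.]
350 470 [-25. -20.  47.]
side 138 [[-2, 4, 124, 35, 57, 37], [-3, -2, 124, 43, 39, 37], [2, -5, 123, 44, 45, 45], [2, -4, 120, 39, 35, 38], [2, -6, 118, 37, 36, 35], [2, -7, 116, 29, 25, 25], [5, -7, 114, 28, 24, 25], [9, -6, 111, 38, 54, 35], [-8, -6, 99, 123, 87, 71], [-4, -5, 93, 94, 84, 78], [-12, -3, 80, 114, 91, 79], [-9, -8, 79, 92, 88, 84], [-15, -5, 65, 109, 92, 82], [-11, -4, 59, 73, 70, 63]]
scene 110 [[-5, 8, 119, 106, 59, 40], [-10, 2, 120, 68, 46, 37], [-7, -1, 122, 44, 40, 40], [-5, -5, 124, 45, 40, 41], [-5, -6, 122, 43, 39, 39], [-5, -6, 118, 42, 37, 38], [-1, -11, 123, 40, 37, 35], [2, -9, 116, 37, 34, 33], [-9, -4, 94, 81, 77, 75], [-6, -3, 84, 93, 88, 88], [-11, -5, 71, 78, 72, 73]]
```

The handle is up, with its knob at about (0, 114) in the rest's axes. The bar is the pawl's tail, ending 64 mm behind the housing's centre, so it is clear of the pads. Descending to grip.

Request:
move_arm(
  increments=[
    [-0.3, -0.001, -0.001, 0.046, 0, 0, 0],
    [-0.3, -0.001, 0, 0.047, 0, 0, 0],
    [-0.3, 0, -0.001, 0.046, 0, 0, 0],
    [-0.3, -0.001, -0.001, 0.046, 0, 0, 0],
    [-0.3, 0, 0, 0, 0, 0, 0],
    [-0.3, 0, 0, 0, 0, 0, 0],
  ],
)

```text
clock: 11.68
tcp_pos: [0.5015, -0.2963, -0.0355]
eef_rot: [[-0.869, -0.494, 0.001], [-0.494, 0.869, -0.001], [-0.0, -0.001, -1.0]]
contact_force: [0.1, -0.3, 0.4]
gripper_width: 0.0554
grasp_force: 0.0
```

Request:
move_arm(
  increments=[
    [1, 0, 0, 0, 0, 0, 0],
    [1, 0, 0, 0, 0, 0, 0],
    [1, 0, 0, 0, 0, 0, 0],
    [1, 0, 0, 0, 0, 0, 0],
    [1, 0, 0, 0, 0, 0, 0],
  ],
)

```text
clock: 12.3
tcp_pos: [0.5015, -0.2962, -0.0348]
eef_rot: [[-0.869, -0.495, 0.001], [-0.495, 0.869, -0.001], [-0.001, -0.002, -1.0]]
contact_force: [-1.0, 1.3, 5.0]
gripper_width: 0.0352
grasp_force: 61.0
```

Gripped at 35 mm opening with 61 N. I'll lift a little and check.

Request:
move_arm(
  increments=[
    [1, 0, 0, -0.02, 0, 0, 0],
    [1, 0, 0, -0.05, 0, 0, 0],
    [1, 0, 0, -0.08, 0, 0, 0],
    [1, 0, 0, -0.1, 0, 0, 0],
    [1, 0, 0, 0, 0, 0, 0],
    [1, 0, 0, 0, 0, 0, 0],
  ],
)

```text
clock: 13.05
tcp_pos: [0.5008, -0.2958, 0.0387]
eef_rot: [[-0.869, -0.494, -0.0], [-0.494, 0.869, -0.0], [0.0, 0.0, -1.0]]
contact_force: [0.3, 1.4, -7.3]
gripper_width: 0.0353
grasp_force: 60.8
```

```bash
cat >> h.py <<'E'
az=np.radians(172.8); N=np.array([.5*np.cos(az),.5*np.sin(az),np.sqrt(.75)]); XR=np.array([-np.sqrt(.75)*np.cos(az),-np.sqrt(.75)*np.sin(az),.5])
RT=frame(XR,N); O=np.array([.5608,.2165,.0994])
def tcp_for(o,r): return np.array(o)-RT@np.array(r)
E
python3 - <<'E'
from h import *
o=sensors.get_obs(); R=np.array(o['eef_rot']);t=np.array(o['tcp_pos']); print(t,o['contact_force'],o['ft_torque'],o['gripper_width'])
for n in ('scene','side'):
    s=snap(n);P=cloud(s); q=((P.reshape(-1,3)-t)@R)*1000; c=s['color'].reshape(-1,3).astype(int)
    # rest frame about tool: xr=-x, z=-z
    X=np.c_[-q[:,0],q[:,1],-q[:,2]]
    for nm,x0,x1,y,z0,z1 in (('housing top',45,110,30,70,90),('tongue',-60,-20,20,52,72)):
        m=(X[:,0]>x0)&(X[:,0]<x1)&(abs(X[:,1])<y)&(X[:,2]>z0)&(X[:,2]<z1); Y=X[m]
        if len(Y)>10: print(n,nm,len(Y),np.median(Y,0).round(1),Y.min(0).round(),Y.max(0).round(), 'slope',np.linalg.lstsq(np.c_[Y[:,:2],np.ones(len(Y))],Y[:,2],rcond=None)[0].round(3))
s=snap('wrist');P=cloud(s);q=((P.reshape(-1,3)-t)@R)*1000; X=np.c_[-q[:,0],q[:,1],-q[:,2]]
m=(X[:,0]>-60)&(X[:,0]<-12)&(abs(X[:,1])<24)&(X[:,2]>58)&(X[:,2]<72); Y=X[m]; print('w',len(Y),np.median(Y,0),Y.min(0),Y.max(0),np.linalg.lstsq(np.c_[Y[:,:2],np.ones(len(Y))],Y[:,2],rcond=None)[0].round(3)); print(cv2.minAreaRect(Y[:,:2].astype(np.float32)))
r=[-.0762,0,-.0348]
L=lean(0)
plan([([.5,-.2,.2],L,1,3),([.47,0,.24],L,1,6),(tcp_for(O+.11*N,r),RT,1,8),(tcp_for(O+.05*N,r),RT,1,3),(tcp_for(O+.05*N,r),RT,1,2)][:3]); print(tcp_for(O+.11*N,r),tcp_for(O+.05*N,r))
E
```

```text
[ 0.50077864 -0.29581028  0.03869049] [ 0.26418589  1.41873201 -7.34450279] [-0.17463085  0.34915434  0.00048539] 0.03526179108262143
scene housing top 535 [81.2 -4.3 78.9] [ 45. -28.  70.] [106.  28.  90.] slope [-6.4000e-02  2.1000e-02  8.4253e+01]
scene tongue 33 [-39.9 -12.8  61.1] [-47. -19.  53.] [-33.  10.  66.] slope [ 0.164 -0.116 65.994]
side housing top 432 [81.1 -6.1 79. ] [ 45. -29.  70.] [107.  28.  90.] slope [-6.5000e-02  5.3000e-02  8.4438e+01]
side tongue 45 [-37.6 -16.9  60.1] [-45. -20.  52.] [-25.   9.  66.] slope [-1.9000e-02  8.7000e-02  5.9853e+01]
w 4970 [-29.25469236  -0.5435164   61.87090791] [-48.04471991 -20.03125755  58.00185288] [-12.00980944  17.82881281  63.90057974] [5.0000e-03 3.0000e-03 6.1908e+01]
((-30.016704559326172, -1.0820732116699219), (36.027259826660156, 37.860198974609375), 0.08156153559684753)Traceback (most recent call last):
  File "<stdin>", line 14, in <module>
  File "h.py", line 25, in plan
    assert np.linalg.norm(d)*.3<.0626 and np.linalg.norm(w)*120<10.8,(np.linalg.norm(d)*300,np.linalg.norm(w)*120)
           ^^^^^^^^^^^^^^^^^^^^^^^^^^^^^^^^^^^^^^^^^^^^^^^^^^^^^^^^^
AssertionError: (np.float64(62.7516533646724), np.float64(0.0))
```

```bash
cat >> h.py <<'E'
r=[-.0768,-.0007,-.0342]
E
python3 - <<'E'
from h import *
L=lean(0)
st=plan([([.5,-.2,.2],L,1,4),([.47,0,.24],L,1,6),(tcp_for(O+.10*N,r),RT,1,9),(tcp_for(O+.10*N,r),RT,1,1)]); print(tcp_for(O+.10*N,r))
E
```

```text
20 rows
[[1,-0.039,0.07,-0.135,0,0,0],[1,-0.039,0.069,-0.135,0,0,0],[1,-0.039,0.07,-0.134,0,0,0],[1,-0.038,0.07,-0.135,0.001,0,-0.001],[1,-0.041,0.105,-0.022,0,0,0],[1,-0.04,0.104,-0.023,0,0,0],[1,-0.041,0.105,-0.022,0,0,0],[1,-0.041,0.105,-0.023,0,0,0],[1,-0.041,0.104,-0.022,0,0,0],[1,-0.04,0.105,-0.022,0,0,0],[1,-0.04,0.075,0.045,0.009,-0.027,0.033],[1,-0.032,0.079,0.046,0.009,-0.027,0.034],[1,-0.023,0.081,0.045,0.009,-0.026,0.033],[1,-0.016,0.084,0.046,0.009,-0.027,0.034],[1,-0.007,0.085,0.044,0.008,-0.027,0.033],[1,0.002,0.087,0.043,0.009,-0.027,0.034],[1,0.01,0.086,0.041,0.009,-0.027,0.033],[1,0.018,0.087,0.038,0.009,-0.027,0.033],[1,0.027,0.085,0.036,0.009,-0.026,0.034],[1,0,0,0,0,0,0]]
[0.46226087 0.22965395 0.11798447]
```

Request:
move_arm(
  increments=[
    [1, -0.039, 0.07, -0.135, 0, 0, 0],
    [1, -0.039, 0.069, -0.135, 0, 0, 0],
    [1, -0.039, 0.07, -0.134, 0, 0, 0],
    [1, -0.038, 0.07, -0.135, 0.001, 0, -0.001],
    [1, -0.041, 0.105, -0.022, 0, 0, 0],
    [1, -0.04, 0.104, -0.023, 0, 0, 0],
    [1, -0.041, 0.105, -0.022, 0, 0, 0],
    [1, -0.041, 0.105, -0.023, 0, 0, 0],
    [1, -0.041, 0.104, -0.022, 0, 0, 0],
    [1, -0.04, 0.105, -0.022, 0, 0, 0],
    [1, -0.04, 0.075, 0.045, 0.009, -0.027, 0.033],
    [1, -0.032, 0.079, 0.046, 0.009, -0.027, 0.034],
    [1, -0.023, 0.081, 0.045, 0.009, -0.026, 0.033],
    [1, -0.016, 0.084, 0.046, 0.009, -0.027, 0.034],
    [1, -0.007, 0.085, 0.044, 0.008, -0.027, 0.033],
    [1, 0.002, 0.087, 0.043, 0.009, -0.027, 0.034],
    [1, 0.01, 0.086, 0.041, 0.009, -0.027, 0.033],
    [1, 0.018, 0.087, 0.038, 0.009, -0.027, 0.033],
    [1, 0.027, 0.085, 0.036, 0.009, -0.026, 0.034],
    [1, 0, 0, 0, 0, 0, 0],
  ],
)

```text
clock: 15.7
tcp_pos: [0.4597, 0.2305, 0.1153]
eef_rot: [[-0.862, 0.122, 0.492], [0.105, 0.993, -0.063], [-0.496, -0.003, -0.868]]
contact_force: [-1.0, -0.1, -7.2]
gripper_width: 0.0348
grasp_force: 62.2
```

```bash
python3 - <<'E'
from h import *
from scipy.optimize import least_squares
o=sensors.get_obs(); R=np.array(o['eef_rot']);t=np.array(o['tcp_pos']); print('rot err deg',np.degrees(Ro.from_matrix(RT.T@R).as_rotvec()).round(2),'pos err',1000*R.T@(t-tcp_for(O+.1*N,r)),o['gripper_width'],o['contact_force'])
Or=t+R@np.array(r); YR=np.cross(N,XR)
for n in ('scene','side'):
    s=snap(n);P=cloud(s).reshape(-1,3); c=s['color'].reshape(-1,3).astype(int)
    Xr=((P-Or)@np.c_[-R[:,0],R[:,1],-R[:,2]])*1000   # in (assumed) rest frame
    m=(abs(Xr[:,2]-46)<3)&(abs(Xr[:,0])<36)&(abs(Xr[:,1])<36); Y=Xr[m]
    print(n,'top',len(Y),np.median(Y[:,2]),'slope',np.linalg.lstsq(np.c_[Y[:,:2],np.ones(len(Y))],Y[:,2],rcond=None)[0].round(3),'x',np.percentile(Y[:,0],[1,99]).round(1),'y',np.percentile(Y[:,1],[1,99]).round(1),cv2.minAreaRect(Y[:,:2].astype(np.float32)))
    k=(np.linalg.norm(Xr-[-3,0,114],axis=1)<22)&(c.max(1)<75); b=Xr[k]
    if len(b)>20: print('knob',len(b),least_squares(lambda x:np.linalg.norm(b-x,axis=1)-11,b.mean(0),loss='soft_l1').x.round(1))
    B=((P-O)@np.c_[XR,YR,N])*1000; k=(np.linalg.norm(B-[0,0,24],axis=1)<20)&(B[:,2]>16); b=B[k]; print('ball in mount frame',len(b), least_squares(lambda x:np.linalg.norm(b-x,axis=1)-14,b.mean(0)-[0,0,5],loss='soft_l1').x.round(1) if len(b)>20 else '')
    k=(abs(B[:,2])<2.5)&(np.linalg.norm(B[:,:2],axis=1)<72); b=B[k]; print('plate',len(b),np.median(b[:,2]),'slope',np.linalg.lstsq(np.c_[b[:,:2],np.ones(len(b))],b[:,2],rcond=None)[0].round(3), cv2.minEnclosingCircle(b[:,:2].astype(np.float32)))
    if n=='scene': cv2.imwrite('pics/c5.png',cv2.resize(s['color'][80:230,260:460,::-1],(800,600),interpolation=cv2.INTER_CUBIC))
E
```

```text
rot err deg [ 0.04  0.24 -0.24] pos err [3.62048694 0.5439659  1.0526506 ] 0.03481098787036829 [-0.97893013 -0.0732875  -7.21994311]
scene top 31 45.80370497875313 slope [-6.2000e-02 -4.0000e-02  4.5072e+01] x [-21.9  -5.1] y [-17.2  17.8] ((-11.73466968536377, 0.37517738342285156), (33.097599029541016, 14.325727462768555), 75.73587799072266)
knob 51 [  6.4   1.9 105.7]
ball in mount frame 85 [-0.4  1.4 24.1]
plate 750 0.0010618358393535492 slope [-0.001 -0.005 -0.021] ((-0.4495391845703125, -1.6465263366699219), 68.26194763183594)
side top 21 45.52893149076538 slope [ 0.254 -0.052 48.49 ] x [-14.8  -7. ] y [-16.9  15.4] ((-10.831476211547852, -0.5573825836181641), (33.54281234741211, 7.794683456420898), 89.52206420898438)
knob 24 [  7.7   1.2 105.9]
ball in mount frame 66 [ 1.   0.9 23.8]
plate 312 -0.2054529283114898 slope [-0.003 -0.006 -0.305] ((4.4564008712768555, -1.1108474731445312), 68.4081802368164)
```

View pics/c5.png

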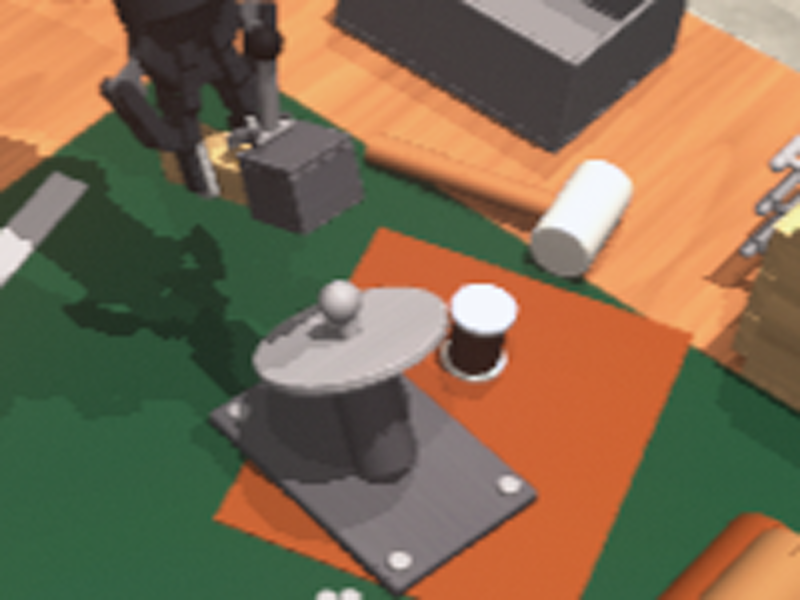

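The scene crop shows the held rest with its housing at (300,170), the knob at (262,40), and the ball at (340,300) on the plate. The knob position suggests the nose has drooped a few degrees, so I'll measure that.

```bash
python3 - <<'E'
from h import *
o=sensors.get_obs(); R=np.array(o['eef_rot']);t=np.array(o['tcp_pos']); A=np.c_[-R[:,0],R[:,1],-R[:,2]]; Or=t+R@np.array(r)
s=snap('wrist');P=cloud(s).reshape(-1,3); X=((P-Or)@A)*1000
m=(X[:,0]>-126)&(X[:,0]<-88)&(abs(X[:,1])<20)&(X[:,2]>20)&(X[:,2]<36); Y=X[m]
for _ in range(3):
    f=np.linalg.lstsq(np.c_[Y[:,:2],np.ones(len(Y))],Y[:,2],rcond=None)[0]; e=Y[:,2]-np.c_[Y[:,:2],np.ones(len(Y))]@f; Y=Y[abs(e)<1.5]
print('tongue',len(Y),f.round(3),'pitch deg',np.degrees(np.arctan(f[0])),'z at -77',f@[-77,0,1],'x range',np.percentile(Y[:,0],[.3,99]),'y',np.percentile(Y[:,1],[1,99]))
for n in ('scene','side'):
    s=snap(n);X=((cloud(s).reshape(-1,3)-Or)@A)*1000
    m=(X[:,0]>-18)&(X[:,0]<45)&(abs(X[:,1])<32)&(X[:,2]>-20)&(X[:,2]<60); q=X[m]; rng=np.random.default_rng(1)
    for i in range(3):
        best=0
        for _ in range(400):
            a=q[rng.choice(len(q),3,False)]; v=np.cross(a[1]-a[0],a[2]-a[0]); l=np.linalg.norm(v)
            if l<50: continue
            k=abs((q-a[0])@(v/l))<1.2
            if k.sum()>best: best=k.sum();K=k
        p=q[K];c=p.mean(0);v=np.linalg.svd(p-c)[2][2]; v*=np.sign(v[np.argmax(abs(v))]); print(n,best,'n',v.round(3),'c',c.round(1),'off',round(v@c,1)); q=q[~K]
        if len(q)<30: break
E
```

```text
tongue 3476 [-5.5000e-02  2.0000e-03  2.3998e+01] pitch deg -3.1560745524666793 z at -77 28.24396059418924 x range [-124.1019584   -88.21470915] y [-17.43486013  17.74091076]
scene 139 n [ 0.997 -0.043 -0.058] c [26.3  0.9 13.4] off 25.5
scene 99 n [ 0.073 -0.023  0.997] c [ 7.8  0.3 37.5] off 37.9
scene 97 n [-0.018  1.     0.024] c [  7.6 -24.9  16.2] off -24.7
side 103 n [ 0.997 -0.067 -0.032] c [29.4  0.6 14.3] off 28.8
side 95 n [-0.03   0.999 -0.015] c [  7.3 -24.4  17.1] off -24.9
side 62 n [ 0.985  0.114 -0.126] c [30.1 -1.6 13.4] off 27.8
```

The rest has pitched about 3.4° nose-down in the grip. I'll compensate with the tool and move to just above the ball.

```bash
cat >> h.py <<'E'
YR=np.cross(N,XR); RR=np.c_[XR,YR,N]; D=np.diag([-1.,1,-1]); r2=np.array([-.0758,-.0007,-.0292])
def held(o,dl=3.4,r2=r2,yaw=0):
    Rt=RR@Ro.from_euler('z',yaw,degrees=True).as_matrix()@(D@Ro.from_euler('y',dl,degrees=True).as_matrix()).T; return np.array(o)-Rt@r2,Rt
O2=O+.0003*YR
E
python3 - <<'E'
from h import *
p=held(O2+.060*N); plan([(*p,1,5),(*p,1,2)]); print(p[0])
E
```

```text
7 rows
[[1,-0.001,0.001,0.026,0,-0.006,0],[1,-0.001,0.001,0.027,0,-0.005,0],[1,-0.001,0,0.026,0,-0.006,0],[1,0,0.001,0.027,0,-0.005,0],[1,0,0.001,0.026,0,-0.006,0],[1,0,0,0,0,0,0],[1,0,0,0,0,0,0]]
[0.48432671 0.22716877 0.08525753]
```

Request:
move_arm(
  increments=[
    [1, -0.001, 0.001, 0.026, 0, -0.006, 0],
    [1, -0.001, 0.001, 0.027, 0, -0.005, 0],
    [1, -0.001, 0, 0.026, 0, -0.006, 0],
    [1, 0, 0.001, 0.027, 0, -0.005, 0],
    [1, 0, 0.001, 0.026, 0, -0.006, 0],
    [1, 0, 0, 0, 0, 0, 0],
    [1, 0, 0, 0, 0, 0, 0],
  ],
)

```text
clock: 16.82
tcp_pos: [0.4843, 0.2275, 0.0853]
eef_rot: [[-0.828, 0.126, 0.546], [0.105, 0.992, -0.07], [-0.551, -0.001, -0.835]]
contact_force: [-0.5, -0.3, -7.4]
gripper_width: 0.0352
grasp_force: 62.2
```

```bash
cat > meas.py <<'E'
from h import *
import sys
o=sensors.get_obs(); R=np.array(o['eef_rot']);t=np.array(o['tcp_pos'])
# mount frame measurements of the rest
s=snap('wrist');X=((cloud(s).reshape(-1,3)-O2)@RR)*1000
tc=(t-O2)@RR*1000; h=float(sys.argv[1])
m=(X[:,0]>-130)&(X[:,0]<-86)&(abs(X[:,1])<22)&(X[:,2]>h+18)&(X[:,2]<h+38); Y=X[m]
for _ in range(3):
    f=np.linalg.lstsq(np.c_[Y[:,:2],np.ones(len(Y))],Y[:,2],rcond=None)[0]; e=Y[:,2]-np.c_[Y[:,:2],np.ones(len(Y))]@f; Y=Y[abs(e)<1.5]
print('wrist tongue',len(Y),f.round(3),'pitch',np.degrees(np.arctan(f[0])).round(2),'height at 0',(f[2]-28).round(1),'tip x',np.percentile(Y[:,0],.4).round(1),'y',np.percentile(Y[:,1],[1,99]).round(1)); 
g=Y[Y[:,0]>-96]; print('y near grip',np.percentile(g[:,1],[1,99]).round(1), 'fork',np.percentile(Y[Y[:,0]<-112][:,1],[1,99]).round(1))
for n in ('scene','side'):
    s=snap(n);X=((cloud(s).reshape(-1,3)-O2)@RR)*1000
    m=(X[:,0]>-22)&(X[:,0]<45)&(abs(X[:,1])<35)&(X[:,2]>h+5)&(X[:,2]<h+60); q=X[m]; rng=np.random.default_rng(1)
    for i in range(3):
        best=0
        if len(q)<30: break
        for _ in range(400):
            a=q[rng.choice(len(q),3,False)]; v=np.cross(a[1]-a[0],a[2]-a[0]); l=np.linalg.norm(v)
            if l<50: continue
            k=abs((q-a[0])@(v/l))<1.2
            if k.sum()>best: best=k.sum();K=k
        p=q[K];c=p.mean(0);v=np.linalg.svd(p-c)[2][2]; v*=np.sign(v[np.argmax(abs(v))]); print(n,best,'n',v.round(3),'c',c.round(1)); q=q[~K]
    from scipy.optimize import least_squares
    B=X; k=(np.linalg.norm(B-[0,0,24],axis=1)<20)&(B[:,2]>16)&(B[:,2]<40); b=B[k]
    if len(b)>20: print('ball',len(b),least_squares(lambda x:np.linalg.norm(b-x,axis=1)-14,b.mean(0)-[0,0,5],loss='soft_l1').x.round(1))
E
python3 meas.py 60; python3 -c "
from h import *
o=sensors.get_obs();p=held(O2+.06*N);R=np.array(o['eef_rot']);print('err',1000*RR.T@(np.array(o['tcp_pos'])-p[0]),np.degrees(Ro.from_matrix(p[1].T@R).as_rotvec()).round(2))"
```

```text
wrist tongue 4030 [-1.0000e-03 -0.0000e+00  8.8486e+01] pitch -0.08 height at 0 60.5 tip x -124.8 y [-17.8  18.6]
y near grip [-19.9  20. ] fork [-17.9  18.9]
scene 124 n [ 0.029 -0.003  1.   ] c [  5.1  -0.  103.1]
scene 104 n [ 0.994 -0.031 -0.107] c [26.1 -0.8 82. ]
scene 87 n [-0.059  0.998 -0.014] c [  2.  -24.1  84.3]
ball 87 [-1.5  1.7 24. ]
side 80 n [0.011 1.    0.019] c [  4.7 -23.   85.1]
side 70 n [ 0.997 -0.075 -0.031] c [27.9  5.3 83.1]
side 51 n [0.047 0.002 0.999] c [  7.8   1.1 103.1]
ball 68 [ 0.3  1.8 24.2]
err [0.05704658 0.56912227 0.27463139] [ 0.02 -0.05  0.  ]
```

```bash
cat > lower.py <<'E'
from h import *
import sys
dx,dy=float(sys.argv[1]),float(sys.argv[2]); st=None
for h,n in ((36,4),(24,3),(10,3),(-1,4)):
    p=held(O2+h/1000*N+dx/1000*XR+dy/1000*YR); print(h); st=plan([(*p,1,n)],st)
E
python3 lower.py -0.8 0.3
```

```text
36
4 rows
[[1,0.002,0,0.02,0,0,0],[1,0.002,0,0.02,0,0,0],[1,0.002,-0.001,0.02,0,0,0],[1,0.002,0,0.021,0,0,0]]
24
3 rows
[[1,0.001,0,0.013,0,0,0],[1,0,0,0.013,0,0,0],[1,0.001,0,0.014,0,0,0]]
10
3 rows
[[1,0.001,0,0.015,0,0,0],[1,0.001,0,0.016,0,0,0],[1,0.001,0,0.015,0,0,0]]
-1
4 rows
[[1,0.001,0,0.009,0,0,0],[1,0,0,0.009,0,0,0],[1,0.001,0,0.01,0,0,0],[1,0,0,0.009,0,0,0]]
```

Request:
move_arm(
  increments=[
    [1, 0.002, 0, 0.02, 0, 0, 0],
    [1, 0.002, 0, 0.02, 0, 0, 0],
    [1, 0.002, -0.001, 0.02, 0, 0, 0],
    [1, 0.002, 0, 0.021, 0, 0, 0],
    [1, 0, 0, 0, 0, 0, 0],
  ],
)

```text
clock: 17.6
tcp_pos: [0.4953, 0.2257, 0.0627]
eef_rot: [[-0.829, 0.126, 0.545], [0.104, 0.992, -0.07], [-0.55, -0.001, -0.835]]
contact_force: [-0.2, -0.2, -7.1]
gripper_width: 0.0349
grasp_force: 62.2
```

Request:
move_arm(
  increments=[
    [1, 0.001, 0, 0.013, 0, 0, 0],
    [1, 0, 0, 0.013, 0, 0, 0],
    [1, 0.001, 0, 0.014, 0, 0, 0],
  ],
)

```text
clock: 17.98
tcp_pos: [0.5016, 0.2252, 0.053]
eef_rot: [[-0.828, 0.125, 0.547], [0.104, 0.992, -0.07], [-0.551, -0.001, -0.835]]
contact_force: [-0.1, 0.1, -6.8]
gripper_width: 0.0349
grasp_force: 62.3
```

Request:
move_arm(
  increments=[
    [1, 0.001, 0, 0.015, 0, 0, 0],
    [1, 0.001, 0, 0.016, 0, 0, 0],
    [1, 0.001, 0, 0.015, 0, 0, 0],
  ],
)

```text
clock: 18.35
tcp_pos: [0.5084, 0.2243, 0.0408]
eef_rot: [[-0.828, 0.126, 0.546], [0.104, 0.992, -0.07], [-0.551, -0.001, -0.835]]
contact_force: [-0.4, 0.6, -6.1]
gripper_width: 0.035
grasp_force: 62.3
```

Request:
move_arm(
  increments=[
    [1, 0.001, 0, 0.009, 0, 0, 0],
    [1, 0, 0, 0.009, 0, 0, 0],
    [1, 0, 0, 0, 0, 0, 0],
  ],
)

```text
clock: 18.73
tcp_pos: [0.5109, 0.2239, 0.0363]
eef_rot: [[-0.828, 0.125, 0.546], [0.104, 0.992, -0.07], [-0.551, -0.001, -0.835]]
contact_force: [-0.4, 0.2, -7.6]
gripper_width: 0.0348
grasp_force: 62.3
```

Request:
move_arm(
  increments=[
    [1, 0.001, 0, 0.01, 0, 0, 0],
    [1, 0, 0, 0.004, 0, 0, 0],
    [1, 0, 0, 0, 0, 0, 0],
  ],
)

```text
clock: 19.1
tcp_pos: [0.5125, 0.2239, 0.033]
eef_rot: [[-0.828, 0.125, 0.546], [0.104, 0.992, -0.069], [-0.551, -0.001, -0.835]]
contact_force: [-8.6, 1.5, -0.2]
gripper_width: 0.0351
grasp_force: 63.7
```

```bash
python3 meas.py 0; python3 -c "
from h import *
o=sensors.get_obs();p=held(O2);R=np.array(o['eef_rot']);print('err',1000*RR.T@(np.array(o['tcp_pos'])-p[0]),np.degrees(Ro.from_matrix(p[1].T@R).as_rotvec()).round(2))"
```

```text
wrist tongue 4697 [ 2.300e-02 -2.000e-03  3.079e+01] pitch 1.32 height at 0 2.8 tip x -126.8 y [-17.8  18.3]
y near grip [-19.7  19.7] fork [-17.9  18.7]
scene 112 n [ 0.998  0.063 -0.022] c [23.8 -1.1 27.2]
scene 106 n [ 0.029 -0.004  1.   ] c [ 1.8 -0.3 46.3]
scene 92 n [-0.031  0.999 -0.011] c [  1.7 -24.1  25.1]
side 85 n [ 1.     0.023 -0.016] c [25.9  0.4 25.8]
side 77 n [-0.066  0.995 -0.079] c [  4.2 -23.5  26.1]
side 37 n [-0.051  0.997 -0.059] c [ -0.9 -22.2  22.3]
err [-1.61281409  0.28687901  0.58830151] [ 0.01 -0.03 -0.05]
```

Contact force is now along the plate normal, and the housing's top face is 46.3 mm above the plate, so it is seated on the ball. I'll nudge slightly and release.

Request:
move_arm(
  increments=[
    [1, 0, 0, 0.005, 0, 0, 0],
    [1, 0, 0, 0, 0, 0, 0],
  ],
)

```text
clock: 19.5
tcp_pos: [0.5127, 0.2239, 0.0326]
eef_rot: [[-0.828, 0.124, 0.547], [0.103, 0.992, -0.069], [-0.551, -0.001, -0.834]]
contact_force: [-22.6, 1.3, 15.7]
gripper_width: 0.0352
grasp_force: 66.8
```

Request:
move_arm(
  increments=[
    [-0.3, 0, 0, 0, 0, 0, 0],
    [-0.3, 0, 0, 0, 0, 0, 0],
    [-0.3, 0, 0, 0, 0, 0, 0],
    [-0.3, 0, 0, 0, 0, 0, 0],
  ],
)

```text
clock: 20.0
tcp_pos: [0.5141, 0.2236, 0.0316]
eef_rot: [[-0.828, 0.126, 0.547], [0.104, 0.992, -0.07], [-0.551, -0.001, -0.834]]
contact_force: [0.3, -0.0, 1.4]
gripper_width: 0.0556
grasp_force: 0.0
```

```bash
python3 meas.py 0
```

```text
wrist tongue 4933 [ 1.9000e-02 -9.0000e-03  3.0148e+01] pitch 1.1 height at 0 2.1 tip x -127.1 y [-17.1  18.1]
y near grip [-16.8  17.9] fork [-17.7  18.7]
scene 109 n [0.997 0.018 0.075] c [23.8  1.5 23.9]
scene 108 n [0.014 0.025 1.   ] c [ 3.1 -0.4 45.8]
scene 74 n [-0.024  0.998 -0.062] c [  4.2 -23.8  24.8]
side 84 n [0.999 0.015 0.032] c [24.3  0.1 23.9]
side 88 n [0.06  0.998 0.022] c [  2.4 -24.   25.6]
side 64 n [1.    0.019 0.011] c [27.   3.1 24.5]
```

Released and seated flat: the top face is at 45.8 mm with under 1.5° of tilt in the scene view. Retracting now, then I'll locate the raised knob.

```bash
cat >> h.py <<'E'
def mp(x,y,z): return O2+RR@np.array([x,y,z])/1000
def mlean(phi): return RR@Ro.from_euler('y',-phi,degrees=True).as_matrix()@D
E
python3 - <<'E'
from h import *
print(mlean(0)@[0,0,1]+N, (mlean(20)@[0,0,1])@RR)
o=sensors.get_obs();R=np.array(o['eef_rot']);t=np.array(o['tcp_pos'])
plan([(t-.09*R[:,2],R,-.3,4),(mp(-77,0,125),mlean(0),1,3),(mp(-77,0,125),mlean(0),1,2)])
E
```

```text
[0. 0. 0.] [ 3.42020143e-01 -8.86423387e-18 -9.39692621e-01]
9 rows
[[-0.3,0,0,-0.075,0,0,0],[-0.3,0,0,-0.075,0,0,0],[-0.3,0,0,-0.075,0,0,0],[-0.3,0,0,-0.075,0,0,0],[1,-0.008,-0.001,-0.078,0,0.009,0],[1,-0.007,-0.001,-0.078,0,0.01,0],[1,-0.006,-0.001,-0.078,0,0.009,0],[1,0,0,0,0,0,0],[1,0,0,0,0,0,0]]
```

Request:
move_arm(
  increments=[
    [-0.3, 0, 0, -0.04, 0, 0, 0],
    [-0.3, 0, 0, -0.075, 0, 0, 0],
    [-0.3, 0, 0, -0.085, 0, 0, 0],
    [-0.3, 0, 0, -0.1, 0, 0, 0],
    [1, -0.008, 0, -0.078, 0, 0.009, 0],
    [1, -0.007, 0, -0.078, 0, 0.01, 0],
    [1, -0.006, 0, -0.078, 0, 0.009, 0],
    [1, 0, 0, 0, 0, 0, 0],
    [1, 0, 0, 0, 0, 0, 0],
  ],
)

```text
clock: 21.28
tcp_pos: [0.4323, 0.2338, 0.169]
eef_rot: [[-0.859, 0.125, 0.497], [0.108, 0.992, -0.064], [-0.501, -0.001, -0.865]]
contact_force: [-0.1, -0.1, -0.0]
gripper_width: -0.0
grasp_force: 0.0
```

```bash
cat > knob.py <<'E'
from h import *
from scipy.optimize import least_squares
import sys
g=np.array([float(a) for a in sys.argv[1:4]])
for n in ('scene','side'):
    s=snap(n);X=((cloud(s).reshape(-1,3)-O2)@RR)*1000; c=s['color'].reshape(-1,3).astype(int)
    k=(np.linalg.norm(X-g,axis=1)<24)&(c.max(1)<70); b=X[k]
    if len(b)>15:
        f=least_squares(lambda x:np.linalg.norm(b-x,axis=1)-11,b.mean(0),loss='soft_l1').x; print(n,len(b),'knob',f.round(1),'theta',round(np.radians(155)-np.arctan2(f[2]-50,f[0]+22),3))
    m=(abs(X[:,2]-46)<3)&(abs(X[:,0])<34)&(abs(X[:,1])<34); b=X[m]; print('top',len(b),np.median(b[:,2]),np.linalg.lstsq(np.c_[b[:,:2],np.ones(len(b))],b[:,2],rcond=None)[0].round(3),cv2.minAreaRect(b[:,:2].astype(np.float32)))
E
python3 knob.py -4 0 114
```

```text
scene 57 knob [ -4.2   2.6 113.9] theta 1.406
top 181 45.72767855004385 [-2.0000e-02 -9.0000e-03  4.5865e+01] ((0.7494678497314453, 0.6133785247802734), (52.840667724609375, 56.864444732666016), 88.13248443603516)
side 32 knob [ -2.9   3.2 113.8] theta 1.425
top 79 45.508472701846586 [-2.6000e-02  1.0000e-03  4.5673e+01] ((4.389047622680664, 0.371185302734375), (55.01552200317383, 51.70773696899414), 84.95015716552734)
```

```bash
cat >> h.py <<'E'
def push(th,phi,s,gap=0,y=1.5):
    f=np.radians(phi); n=np.array([np.cos(f),np.sin(f)]); d=np.array([np.sin(f),-np.cos(f)]); b=np.radians(155)-th
    K=np.array([-22,50])+66*np.array([np.cos(b),np.sin(b)]); q=K+(22+gap)*n+(s+TIP)*d; return mp(q[0],y,q[1]),mlean(phi)
E
python3 - <<'E'
from h import *
a=push(1.4,0,-45,14); b=push(1.4,0,8,14)
st=plan([(*a,1,4),(*b,1,3),(*b,1,1)])
C=[]
for k in range(0,11):
    th=1.4-.11*k; C.append((*push(th,2*k,8),1,2 if k==0 else 1))
st=plan(C+[(*C[-1][:2],1,1)],st)
E
```

```text
8 rows
[[1,-0.091,0.001,0.001,0,0,0],[1,-0.091,0,0.001,0,0,0],[1,-0.091,0.001,0,-0.001,0,0],[1,-0.091,0.001,0.001,0,0,0],[1,0,0,0.059,0,0,0],[1,0,0,0.059,0,0,0],[1,0,0,0.059,0,0,0],[1,0,0,0,0,0,0]]
13 rows
[[1,0.023,0,0,0,0,0],[1,0.024,0,0,0,0,0],[1,0.019,0,-0.008,0,-0.017,0],[1,0.019,0,-0.006,0,-0.016,0],[1,0.019,0,-0.004,0,-0.017,0],[1,0.019,0,-0.002,0,-0.017,0],[1,0.019,0,-0.001,0,-0.016,0],[1,0.019,0,0.002,0,-0.017,0],[1,0.019,0,0.003,0,-0.017,0],[1,0.018,0,0.004,0,-0.016,0],[1,0.017,0,0.007,0,-0.017,0],[1,0.017,0,0.008,0,-0.017,0],[1,0,0,0,0,0,0]]
```

Request:
move_arm(
  increments=[
    [1, -0.091, 0.001, 0.001, 0, 0, 0],
    [1, -0.091, 0, 0.001, 0, 0, 0],
    [1, -0.091, 0.001, 0, 0, 0, 0],
    [1, -0.091, 0.001, 0.001, 0, 0, 0],
    [1, 0, 0, 0.059, 0, 0, 0],
    [1, 0, 0, 0.059, 0, 0, 0],
    [1, 0, 0, 0.059, 0, 0, 0],
    [1, 0, 0, 0, 0, 0, 0],
  ],
)

```text
clock: 22.38
tcp_pos: [0.5528, 0.219, 0.1749]
eef_rot: [[-0.86, 0.126, 0.494], [0.108, 0.992, -0.065], [-0.498, -0.003, -0.867]]
contact_force: [0.1, 0.0, -0.5]
gripper_width: 0.0001
grasp_force: 0.0
```

```bash
python3 - <<'E'
from h import *
o=sensors.get_obs();R=np.array(o['eef_rot']);t=np.array(o['tcp_pos']);b=push(1.4,0,8,14); print('err',1000*RR.T@(t-b[0]))
C=[]
for k in range(0,11):
    th=1.4-.11*k; C.append((*push(th,2*k,8),1,2 if k==0 else 1))
plan(C+[(*C[-1][:2],1,1)])
E
```

```text
err [-0.68613597 -0.36116819 -1.20717551]
13 rows
[[1,0.022,0.001,-0.002,-0.001,-0.001,0],[1,0.022,0,-0.002,0,0,0],[1,0.019,0,-0.008,0,-0.017,0],[1,0.019,0,-0.006,0,-0.016,0],[1,0.019,0,-0.004,0,-0.017,0],[1,0.02,0,-0.002,0,-0.017,0],[1,0.019,0,0,0,-0.016,0],[1,0.019,0,0.001,0,-0.017,0],[1,0.018,0,0.003,0,-0.017,0],[1,0.018,0,0.005,0,-0.016,0],[1,0.018,0,0.006,0,-0.017,0],[1,0.016,0,0.009,0,-0.017,0],[1,0,0,0,0,0,0]]
```

Request:
move_arm(
  increments=[
    [1, 0.022, 0.001, -0.002, 0, 0, 0],
    [1, 0.022, 0, -0.002, 0, 0, 0],
    [1, 0.019, 0, -0.008, 0, -0.017, 0],
    [1, 0.019, 0, -0.006, 0, -0.016, 0],
    [1, 0.019, 0, -0.004, 0, -0.017, 0],
    [1, 0.02, 0, -0.002, 0, -0.017, 0],
  ],
)

```text
clock: 23.12
tcp_pos: [0.5188, 0.2246, 0.1652]
eef_rot: [[-0.779, 0.125, 0.614], [0.098, 0.992, -0.077], [-0.619, 0.0, -0.785]]
contact_force: [0.2, 0.1, 1.4]
gripper_width: 0.0003
grasp_force: 0.5
```

Request:
move_arm(
  increments=[
    [1, 0.019, 0, 0, 0, -0.016, 0],
    [1, 0.019, 0, 0.001, 0, -0.017, 0],
    [1, 0.018, 0, 0.003, 0, -0.017, 0],
    [1, 0.018, 0, 0.005, 0, -0.016, 0],
    [1, 0.018, 0, 0.006, 0, -0.017, 0],
    [1, 0.016, 0, 0.009, 0, -0.017, 0],
    [1, 0, 0, 0, 0, 0, 0],
  ],
)

```text
clock: 24.0
tcp_pos: [0.4996, 0.2266, 0.1366]
eef_rot: [[-0.637, 0.124, 0.76], [0.079, 0.992, -0.096], [-0.767, -0.001, -0.642]]
contact_force: [1.6, -0.6, -0.4]
gripper_width: 0.0002
grasp_force: 0.0
```

```bash
python3 knob.py -70 1 97; python3 meas.py 0 | head -2
```

```text
scene 26 knob [-63.7  -0.9 102. ] theta 0.459
top 182 45.84513929424449 [-1.0000e-02 -1.8000e-02  4.5778e+01] ((-1.5164051055908203, 0.6443061828613281), (54.571903228759766, 55.84713363647461), 88.54530334472656)
side 29 knob [-60.  -11.9  95. ] theta 0.433
top 82 45.55906184036209 [-3.5000e-02  1.2000e-02  4.5677e+01] ((2.1736888885498047, -0.4359912872314453), (57.254276275634766, 51.38652038574219), 87.46882629394531)
wrist tongue 2839 [ 1.8000e-02 -1.0000e-02  3.0097e+01] pitch 1.03 height at 0 2.1 tip x -128.3 y [-17.   18.3]
y near grip [-16.6  17.9] fork [-17.6  18.8]
```

```bash
cat >> h.py <<'E'
def tipp(th,gap=0,y=1.,dx=-2):
    b=np.radians(155)-th; K=np.array([-22,50])+66*np.array([np.cos(b),np.sin(b)]); return mp(K[0]+dx,y,K[1]+11+gap-TIP),mlean(0)
E
python3 - <<'E'
from h import *
o=sensors.get_obs();R=np.array(o['eef_rot']);t=np.array(o['tcp_pos'])
a=tipp(.42,18)
st=plan([(t-.045*R[:,2]-.01*R[:,0],R,1,2),(*a,1,3),(*a,1,1)])
C=[(*tipp(.42,2),1,2)]+[(*tipp(.42-.06*k),1,1) for k in range(1,8)]
plan(C+[(*C[-1][:2],1,1)],st)
E
```

```text
6 rows
[[1,-0.017,0,-0.075,0,0,0],[1,-0.016,0,-0.075,0,0,0],[1,0.035,-0.002,0.005,0,0.056,0],[1,0.034,-0.001,0.01,0,0.056,0],[1,0.033,-0.002,0.013,0,0.056,0],[1,0,0,0,0,0,0]]
10 rows
[[1,0,0,0.027,0,0,0],[1,0,0,0.027,0,0,0],[1,0.01,0,0.015,0,0,0],[1,0.009,0,0.01,0,0,0],[1,0.008,0,0.01,0,0,0],[1,0.008,0,0.01,0,0,0],[1,0.008,0,0.011,0,0,0],[1,0.006,0,0.012,0,0,0],[1,0.006,0,0.011,0,0,0],[1,0,0,0,0,0,0]]
```

Request:
move_arm(
  increments=[
    [1, -0.017, 0, -0.075, 0, 0, 0],
    [1, -0.016, 0, -0.075, 0, 0, 0],
    [1, 0.035, -0.002, 0.005, 0, 0.056, 0],
    [1, 0.034, -0.001, 0.01, 0, 0.056, 0],
    [1, 0.033, -0.002, 0.013, 0, 0.056, 0],
    [1, 0, 0, 0, 0, 0, 0],
  ],
)

```text
clock: 25.0
tcp_pos: [0.458, 0.2305, 0.1475]
eef_rot: [[-0.859, 0.127, 0.496], [0.11, 0.992, -0.064], [-0.501, 0.0, -0.866]]
contact_force: [0.6, -0.4, -0.9]
gripper_width: 0.0003
grasp_force: 0.0
```

```bash
python3 - <<'E'
from h import *
o=sensors.get_obs();R=np.array(o['eef_rot']);t=np.array(o['tcp_pos']);print(1000*RR.T@(t-tipp(.42,18)[0]))
C=[(*tipp(.42,2),1,2)]+[(*tipp(.42-.06*k),1,1) for k in range(1,8)]
plan(C+[(*C[-1][:2],1,1)])
E
python3 knob.py -65 1 99
```

```text
[ 1.4325397  -0.3259058  -0.34733155]
10 rows
[[1,0.002,0.001,0.026,0,0,0],[1,0.003,0,0.026,0,0,-0.001],[1,0.01,0,0.016,0,0,0],[1,0.009,0,0.009,0,0,0],[1,0.008,0,0.01,0,0,0],[1,0.008,0,0.011,0,0,0],[1,0.008,0,0.011,0,0,0],[1,0.006,0,0.011,0,0,0],[1,0.006,0,0.012,0,0,0],[1,0,0,0,0,0,0]]
scene 46 knob [-71.2   1.8  95.2] theta 0.307
top 183 45.9142045943236 [-1.3000e-02  5.0000e-03  4.5852e+01] ((0.7693309783935547, 1.0131053924560547), (56.09967041015625, 54.26613998413086), 89.69827270507812)
side 23 knob [-67.6   2.1  96.7] theta 0.361
top 78 45.66223713867731 [-2.4000e-02  6.0000e-03  4.5695e+01] ((0.9304351806640625, 0.9388408660888672), (56.81404495239258, 55.180137634277344), 84.73316192626953)
```

Request:
move_arm(
  increments=[
    [1, 0.005, 0.001, 0.026, 0, 0, 0],
    [1, 0.005, 0, 0.026, 0, 0, 0],
    [1, 0.01, 0, 0.016, 0, 0, 0],
    [1, 0.009, 0, 0.009, 0, 0, 0],
    [1, 0.008, 0, 0.01, 0, 0, 0],
    [1, 0.008, 0, 0.011, 0, 0, 0],
  ],
)

```text
clock: 25.85
tcp_pos: [0.4587, 0.2306, 0.1138]
eef_rot: [[-0.86, 0.125, 0.495], [0.108, 0.992, -0.063], [-0.499, -0.001, -0.867]]
contact_force: [-3.4, 0.7, 0.7]
gripper_width: 0.0001
grasp_force: 1.4
```

Request:
move_arm(
  increments=[
    [1, 0.006, 0, 0.011, 0, 0, 0],
    [1, 0.006, 0, 0.011, 0, 0, 0],
    [1, 0.004, 0, 0.012, 0, 0, 0],
    [1, 0, 0, 0, 0, 0, 0],
  ],
)

```text
clock: 26.35
tcp_pos: [0.4603, 0.2306, 0.1031]
eef_rot: [[-0.86, 0.125, 0.496], [0.108, 0.992, -0.063], [-0.5, -0.001, -0.866]]
contact_force: [-5.5, 0.3, 5.1]
gripper_width: 0.0001
grasp_force: 3.6
```

```bash
python3 - <<'E'
from h import *
o=sensors.get_obs();R=np.array(o['eef_rot']);t=np.array(o['tcp_pos']);print(1000*RR.T@(t-tipp(0,0)[0]),np.array(o['contact_force'])@RR)
E
python3 knob.py -82 1 78
```

```text
[-2.23147366  0.05620007  0.05512305] [-2.23990193 -0.41989861  7.15012467]
scene 42 knob [-83.    2.   79.6] theta 0.015
top 176 45.820528037141514 [ 5.0000e-03 -5.0000e-03  4.5835e+01] ((-1.2050399780273438, 0.6902370452880859), (54.261131286621094, 55.44197082519531), 87.46670532226562)
side 36 knob [-83.2  -5.5  86.1] theta 0.096
top 81 45.72990329593279 [-2.5000e-02  1.1000e-02  4.5823e+01] ((2.9948654174804688, 0.7182331085205078), (57.401939392089844, 54.448577880859375), 87.62294006347656)
```

Request:
move_arm(
  increments=[
    [1, 0.001, 0, 0.006, 0, 0, 0],
    [1, 0.001, 0, 0.005, 0, 0, 0],
    [1, 0, 0, 0, 0, 0, 0],
  ],
)

```text
clock: 26.82
tcp_pos: [0.4607, 0.231, 0.1016]
eef_rot: [[-0.859, 0.124, 0.497], [0.108, 0.992, -0.061], [-0.501, 0.001, -0.866]]
contact_force: [-28.2, 0.6, 31.3]
gripper_width: 0.0001
grasp_force: 20.8
```

The force has risen sharply, so the handle is at its stop. Backing off to check.

Request:
move_arm(
  increments=[
    [1, 0, 0, -0.03, 0, 0, 0],
    [1, 0, 0, -0.1, 0, 0, 0],
    [1, 0, 0, -0.15, 0, 0, 0],
    [1, 0, 0, -0.15, 0, 0, 0],
    [1, 0, 0, 0, 0, 0, 0],
  ],
)

```text
clock: 27.45
tcp_pos: [0.398, 0.2396, 0.215]
eef_rot: [[-0.857, 0.124, 0.5], [0.109, 0.992, -0.06], [-0.503, 0.003, -0.864]]
contact_force: [0.1, -0.7, -0.6]
gripper_width: -0.0002
grasp_force: 0.0
```

```bash
python3 knob.py -82 1 78; python3 - <<'E'
from h import *
s=snap('scene'); A=cv2.resize(s['color'][100:230,280:440,::-1],(640,520),interpolation=cv2.INTER_CUBIC); cv2.imwrite('pics/f1.png',A)
s=snap('wrist');X=((cloud(s).reshape(-1,3)-O2)@RR)*1000
m=(X[:,0]>-135)&(X[:,0]<-90)&(abs(X[:,1])<24)&(abs(X[:,2]-28)<5); Y=X[m]
for _ in range(3):
    f=np.linalg.lstsq(np.c_[Y[:,:2],np.ones(len(Y))],Y[:,2],rcond=None)[0]; Y=Y[abs(Y[:,2]-np.c_[Y[:,:2],np.ones(len(Y))]@f)<1.5]
print(len(Y),f.round(3),[np.percentile(Y[(Y[:,0]>a)&(Y[:,0]<a+8)][:,1],[2,98]).round(1).tolist() for a in (-125,-110,-98)])
E
```

```text
scene 38 knob [-83.1   1.7  77.7] theta -0.011
top 183 45.67472546909784 [-2.000e-02  2.000e-03  4.578e+01] ((-1.9725360870361328, 1.6681041717529297), (55.1771240234375, 55.584022521972656), 1.0858017206192017)
side 32 knob [-79.2   1.9  77.4] theta 0.01
top 81 45.630334964385646 [-2.2000e-02  1.2000e-02  4.5671e+01] ((0.2052745819091797, 0.5388736724853516), (53.04722595214844, 53.91521072387695), 88.48623657226562)
733 [ 1.1000e-02 -8.0000e-03  2.9528e+01] [[-17.1, 18.4], [-15.2, 16.4], [-16.4, 17.7]]
```

View pics/f1.png

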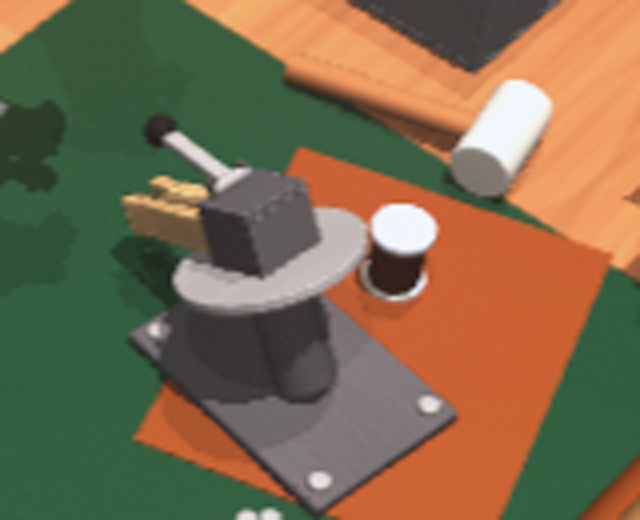

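The final crop shows the housing at (262,220) flat on the plate, with the tongue running to (145,205) straight down the slope. The handle is fully down, its knob at (160,128) and its measured angle about 0. The spool is undisturbed and the gripper is clear, so I'm handing in.

```bash
python3 -c "
from rig import order
print(order.sign_off())"
```

```text
the job is handed in; nothing more can be done
None
```

The rest sits flat over the ball with its tongue pointing straight down the slope and its handle locked fully down. The gripper was clear at hand-in at about 27.6 s, after allowing for fingertips about 35 mm short of the reported TCP, which made my first attempt to raise the handle miss without touching anything.

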